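Exchange the middle tray of a stack for the tested one

ROBOT

A 6-joint arm with a two-finger parallel gripper is mounted at the origin on a cart in front of the work surface, level with it; the furniture and walls round the work are solid. World frame = base frame: x ahead of the robot, y to its left, z up, the work surface at z = 0. Lengths are in mm, angles in rad, forces in N, time in s.
With the tool pointing down it reaches from about 300 to 750 mm from the base axis. Payload 8.5 kg.
Tool frame: the origin (TCP) lies at the very end of the fingers, on their centre line; the grasp point (between the pads) lies 19 mm behind it; z points along the fingers, y is the direction in which the jaws open and shut (so a half turn about z gives the same grasp; the last joint's range is limited). The gripper opens to 85 mm and grips with 20 to 120 N. Pads are 22 mm wide; open, the fingers measure 114 mm over their backs; the gripper's body (76 mm by 85 mm) begins 54 mm behind the grasp point. The pads swing forward as they close: fully open they stand 13 mm farther back than shut.
Start: joints at [0.955, 0.381, 1.297, -0, 1.464, -0.215], TCP at [214.575, 506.397, 231.322] pointing down, gripper open.
Joint ranges: [-3.11, 3.11], [-0.89, 2.33], [0.22, 2.48], [-1.42, 4.56], [0.17, 2.85], [-2.88, 2.88]. Speed limits (rad/s): [2.39, 2.39, 3.14, 3.14, 3.14, 3.14].

INTERFACE

Orientations are given as a 3x3 rotation matrix whose columns are the frame's x, y, z axes.
In Python, from bench import r gives the robot as it stands.
- The arm moves only by the tool play_rows, never from a script. Its argument "moves" is a list of rows, each a list of 7 numbers: the shift along the tool's x, y, z in cm, then the turn, a rotation vector about the tool's x, y, z in degrees, then the closure, from -1 (fully open) to 1 (shut). A call has 1 to 12 rows; each row shifts and turns the commanded pose from where the row before left it, along the tool's axes as they then stand; what a row does not reach is not made up. A row lasts 1/8 s, in which the tool goes at most 62.5 mm and 10.7 degrees, less where a joint would pass 70% of its speed; a pose out of reach is approached as far as the arm can. A call with a gripper value outside its range is refused whole. The fingers move at their own pace and stop on an object; "squeeze" is the grip in N (left out, the last holds). Time passes only in rows, so rows that do not move let the fingers close. It gives the time, the measured TCP pose, the force and the opening at its end, in the units of the state.
- r.state(): the state, without advancing time (a new reading comes with each control period).
- r.get_image(name): name is "side" or "top"; returns the picture (384x512x3 uint8, red, green, blue); there is no depth.
- r.camera_params(name): a dict with "fx", "fy", "cx", "cy" (pixels), "k1" (the pictures are not rectified: a ray, as slopes to the right and down, at radius r is drawn at 1 + k1 r^2 times it, then the intrinsics apply), "rvec" (rotation vector, rad) and "tvec" (3), from world to camera coordinates, as OpenCV has them. Camera axes: x right, y down, z forward; pixel columns grow to the right and rows downward; lengths in mm; the calibration is good to about 2 mm. A picture is of the moment at which its call begins. camera_params takes no time and is no camera call.
- r.close_job(): hands the job in, once; it reports no verdict.
The state is a dict: "clock": time; "joints": joint angles; "dq": joint speeds; "joint_efforts": joint torques, N m; "position": TCP position; "orientation": TCP orientation; "contact_force": force on the tool from outside, world axes, zero at the start; "ft_torque": the same for the moment, N m; "width": finger opening in mm.
Only numpy, scipy, OpenCV 4.12 (cv2) and the standard library are available. Lean on these libraries where they do the work, as an engineer would, in place of code of your own. Each camera call takes 0.05 s, during which the arm holds its last target.

TASK

The gears in the yellow tray are next for the hardness tester: lift the blue tray off the stack and set it down on a clear part of the bench, then lay the yellow tray on the sloping stand, lying flat on the slope against or just clear of its ledge. Then put the red tray, which has been tested, in the yellow one's place on the grey tray, and put the blue tray back on top of it, both nested squarely. Every tray's label must face the way it does now (on the stand, downhill); carry the trays so that nothing spills or drops, and leave the grey tray and the other things on the bench where they are.

Things in the scene. Friction and masses are not known exactly. Their poses are not given: they have to be found in the camera images.
- grey_tray: grey plastic stacking tray, bottom of the stack of three, dark pins fixed in its end bays; 104 mm (x) by 200 mm (y), 54 mm high. Origin: centre of the underside of its four 6 mm tapered feet; z up, y along the tray, x across it, label on the -x long side. Walls 3.5 mm, floor top z = 9 mm, rim z = 54 mm. All four trays have this shape and frame; empty 0.26, loaded 0.8 kg at most.
- yellow_tray: ochre yellow tray, middle of the stack at first, two gears loose in its end bays. In every tray cross dividers at y = +-30 mm (3 mm thick, top at z = 46 mm) bound a middle bay 97 mm (x) by 57 mm (y), bridged along y by the grip bar: 12 mm thick in x, z = 26 to 50 mm, centred on x = y = 0. Lift by it, fingers either side in x; there the long walls are cut down to z = 13 mm for y = -28 to 28 mm.
- blue_tray: dark blue tray like the grey one, top of the stack at the start, two steel discs loose in its end bays. Stacked, a tray's feet stand inside the rim of the tray below (2 mm play each way, more at the tapered toes) and its floor rests on that rim: its origin is 48 mm above the lower tray's. The mat (2.5 mm thick, y < -0.022 m) is clear for it near x = 0.455, y = -0.135 m.
- red_tray: dark red tray like the grey one, standing alone on the bench, to the left of the stack's front and nearer to the robot, two tested gears loose in its end bays. Axes and origin as for the grey tray; its label faces the robot, as all do at the start, within about 20 degrees.
- stand_deck: deck of the fixed stand, dark grey sheet 125 x 218 mm, sloping 30 deg down to the robot. Origin: on its surface, 60 mm over the mat; a seated tray's origin lies here with parallel axes. x uphill, y along the deck, z square off it. Ledge at the low edge: inner face x = -56 mm, 16 mm high; raised sides: inner faces y = +-106 mm, 10 mm high (so 4 and 6 mm play).
- yellow_tray_label (a point): middle of the label card on the long side (-x) of the yellow tray, at x = -54, y = -62, z = 30 mm in its frame
- blue_tray_label (a point): middle of the label card on the long side (-x) of the blue tray, at x = -54, y = -62, z = 30 mm in its frame
- red_tray_label (a point): middle of the label card on the long side (-x) of the red tray, at x = -54, y = -62, z = 30 mm in its frame
- gear_1: spur gear, 60 mm across, 14 mm high, lying loose on the floor of the +y end bay of the yellow tray (middle of the bay 64 mm from the tray's middle); origin: centre of its underside
- gear_2: spur gear, 60 mm across, 14 mm high, lying loose on the floor of the -y end bay of the yellow tray (middle of the bay 64 mm from the tray's middle); origin: centre of its underside
- disc_1: steel test disc, 60 mm across, 10 mm high, lying loose on the floor of the +y end bay of the blue tray (middle of the bay 64 mm from the tray's middle); origin: centre of its underside
- disc_2: steel test disc, 60 mm across, 10 mm high, lying loose on the floor of the -y end bay of the blue tray (middle of the bay 64 mm from the tray's middle); origin: centre of its underside
- tested_1: tested spur gear, 60 mm across, 14 mm high, lying loose on the floor of the +y end bay of the red tray (middle of the bay 64 mm from the tray's middle); origin: centre of its underside
- tested_2: tested spur gear, 60 mm across, 14 mm high, lying loose on the floor of the -y end bay of the red tray (middle of the bay 64 mm from the tray's middle); origin: centre of its underside
- screwdriver_1: slotted screwdriver with a red handle, 184 mm long, lying on the mat in front of the stand, towards its right; a bystander. Origin: centre of its underside
- tin_1: flat round grease tin with a green side, 64 mm across, 31 mm high, lying on the bench in front of the stack; a bystander. Origin: centre of its underside
Things that resemble listed ones, but are neither listed nor needed, are in the scene too. Leave any black or turquoise look-alike of the tested_1 alone.

How it is judged:
By the outcome, as a careful person would: the job done as asked, in the order asked, and still so for the second after the job is handed in, with the robot touching nothing.
It also fails if it takes over 72 s, if anything falls off the work surface, if the arm or the gripper's body presses on something with over 40 N, if the wrist force passes 120 N, or if a joint passes its speed limit or range.

## Working session

There is one attempt and no reset: what is moved stays moved. The work goes in short steps, Python scripts to look and compute and a tool call to move; the robot and the scene stay as the last step left them, time stands still between calls to the robot, and variables do not carry over. Pictures are saved under pics/ and viewed, and the job is handed in when it is done.

Besides the shell and the picture viewer there is one more tool, called after "Call:" as name([rows], argument=value, ...), one row to a line, values as JSON. play_rows: Moves the arm, as the interface text tells. Its arguments: {"type":"object","properties":{"moves":{"type":"array"},"squeeze":{"type":"number"}},"required":["moves"]}

```bash
ls; mkdir -p pics; python3 - <<'E'
from bench import r
import cv2,numpy as np
for n in("side","top"):
    im=r.get_image(n); cv2.imwrite(f"pics/{n}0.png",im[:,:,::-1]); p=r.camera_params(n); print(n,{k:np.round(v,4).tolist() for k,v in p.items()})
    R=cv2.Rodrigues(np.array(p['rvec'],float))[0]; print(-R.T@np.array(p['tvec']).ravel())
print(r.state())
E
```

```text
pics
side {'fx': 396.2629, 'fy': 396.2629, 'cx': 252.6082, 'cy': 196.8282, 'k1': 0.014, 'rvec': [0.4947, -2.696, 1.2367], 'tvec': [515.3474, 174.317, 1076.6176]}
[250.04771158 840.13750185 828.68565167]
top {'fx': 368.606, 'fy': 368.606, 'cx': 255.6687, 'cy': 190.4398, 'k1': 0.0066, 'rvec': [2.1239, -2.1394, 0.1826], 'tvec': [42.569, 537.0493, 1180.6146]}
[ 328.12799513   38.86957886 1254.95264886]
{'clock': 0.1, 'joints': array([ 9.54711728e-01,  3.81129416e-01,  1.29816497e+00, -2.67560607e-05,
        1.46361696e+00, -2.15293321e-01]), 'dq': array([ 0.00023665, -0.00052417, -0.00292965, -0.00026803, -0.00052482,
       -0.00058966]), 'joint_efforts': array([ 4.63902194e-03, -4.49218404e+01, -2.31657869e+01, -9.41959411e-05,
        3.65053536e-03,  3.50440146e-06]), 'position': array([214.42724642, 506.18734211, 230.77984545]), 'orientation': array([[-9.20753596e-01,  3.90143905e-01, -7.40284713e-04],
       [ 3.90144523e-01,  9.20752985e-01, -1.09161601e-03],
       [ 2.55732025e-04, -1.29392740e-03, -9.99999130e-01]]), 'contact_force': array([-0.30681494, -0.44618197, -0.04499961]), 'ft_torque': array([-0.00612554,  0.0113377 , -0.03594615]), 'width': 85.65249395301556}
```

View pics/side0.png

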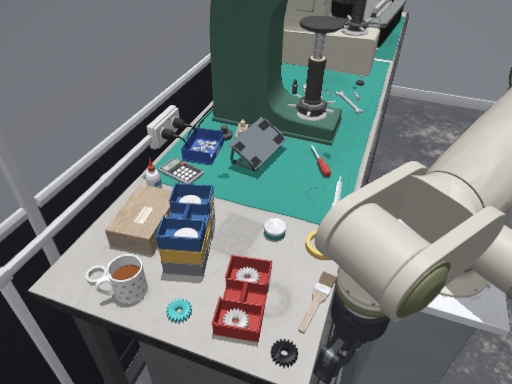

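View pics/top0.png

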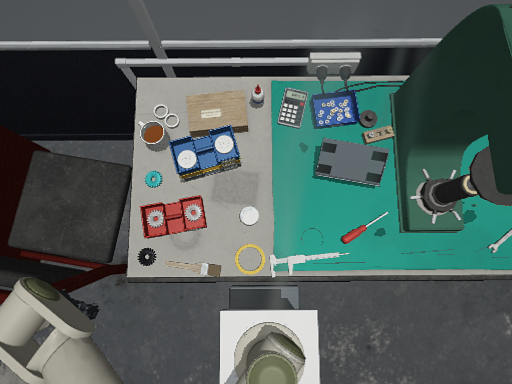

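```bash
cat > h.py <<'E'
import cv2,numpy as np
from scipy.optimize import least_squares
import json
def crop(src,dst,x0,y0,x1,y1,s):
    im=cv2.imread(src)[y0:y1,x0:x1]; im=cv2.resize(im,None,fx=s,fy=s,interpolation=cv2.INTER_CUBIC)
    for x in range((x0+9)//10*10,x1,10):
        cv2.line(im,((x-x0)*s,0),((x-x0)*s,4 if x%50 else 14),(255,255,255),1)
        if x%20==0: cv2.putText(im,str(x),((x-x0)*s,24),0,.4,(0,255,255),1)
    for y in range((y0+9)//10*10,y1,10):
        cv2.line(im,(0,(y-y0)*s),(4,(y-y0)*s),(255,255,255),1)
        if y%20==0: cv2.putText(im,str(y),(6,(y-y0)*s+4),0,.4,(0,255,255),1)
    cv2.imwrite(dst,im)
def cam(r,n):
    p=r.camera_params(n); return dict(fx=p['fx'],fy=p['fy'],cx=p['cx'],cy=p['cy'],k=p['k1'],R=cv2.Rodrigues(np.array(p['rvec'],float))[0],t=np.array(p['tvec'],float).ravel(), rv=np.array(p['rvec'],float))
def proj(c,P):
    P=np.atleast_2d(np.array(P,float)); K=np.array([[c['fx'],0,c['cx']],[0,c['fy'],c['cy']],[0,0,1]])
    return cv2.projectPoints(P,c['rv'],c['t'],K,np.array([c['k'],0,0,0.]))[0][:,0]
def unproj(c,uv,z):
    K=np.array([[c['fx'],0,c['cx']],[0,c['fy'],c['cy']],[0,0,1]])
    s=cv2.undistortPoints(np.array([[uv]],float),K,np.array([c['k'],0,0,0.]))[0,0]
    d=c['R'].T@np.array([s[0],s[1],1]); o=-c['R'].T@c['t']
    return o+d*(z-o[2])/d[2]
def Rz(a): return np.array([[np.cos(a),-np.sin(a),0],[np.sin(a),np.cos(a),0],[0,0,1]])
E
python3 - <<'E'
from h import *
crop('pics/top0.png','pics/t_stack.png',160,115,250,190,8)
crop('pics/top0.png','pics/t_red.png',130,185,220,245,8)
crop('pics/top0.png','pics/t_stand.png',305,130,400,195,8)
crop('pics/side0.png','pics/s_stack.png',150,175,225,275,6)
crop('pics/side0.png','pics/s_red.png',205,250,280,345,6)
crop('pics/side0.png','pics/s_stand.png',222,112,295,175,8)
E
```

```text
(no output)
```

View pics/t_stack.png

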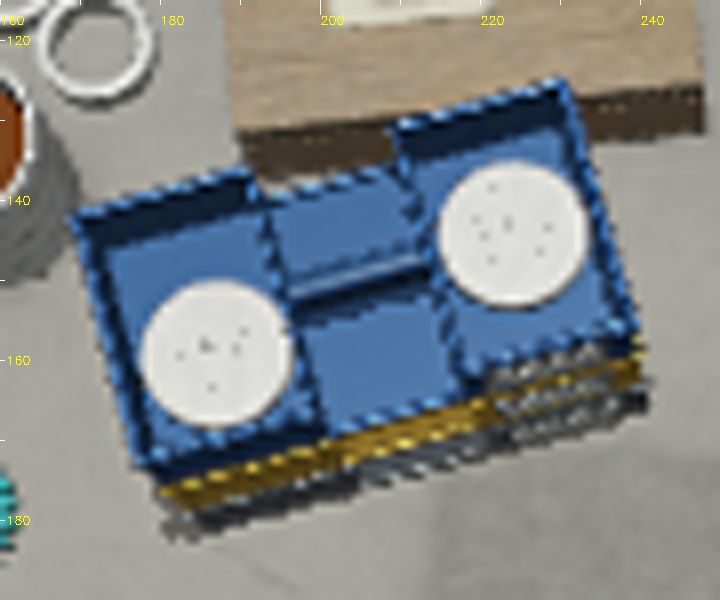

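View pics/t_red.png

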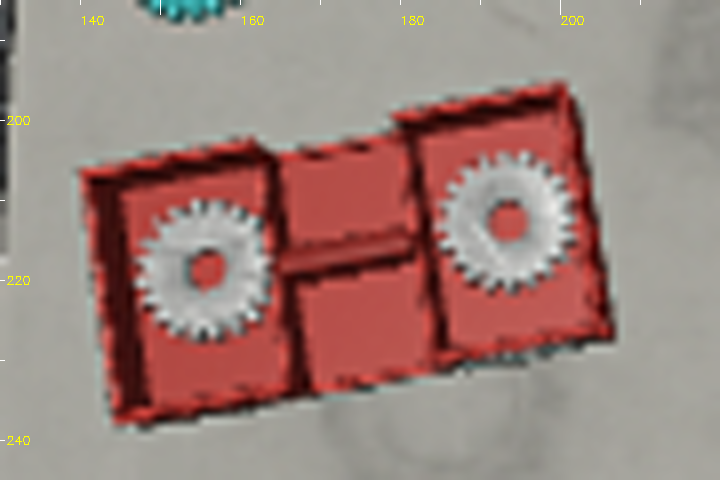

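View pics/t_stand.png

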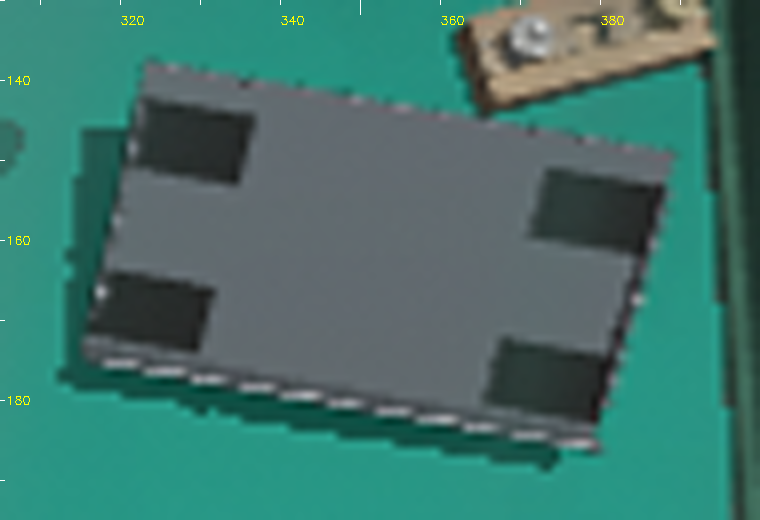

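View pics/s_stack.png

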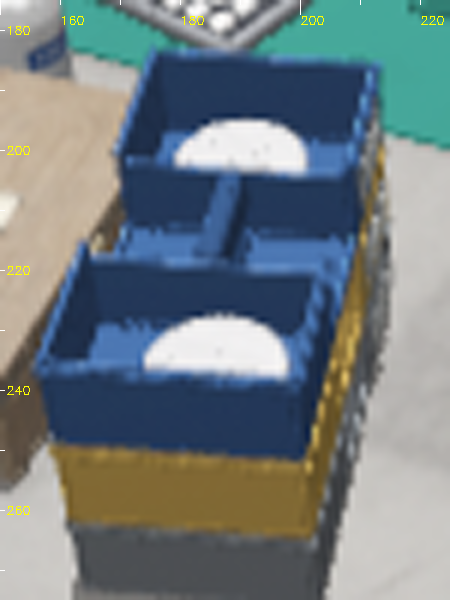

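View pics/s_red.png

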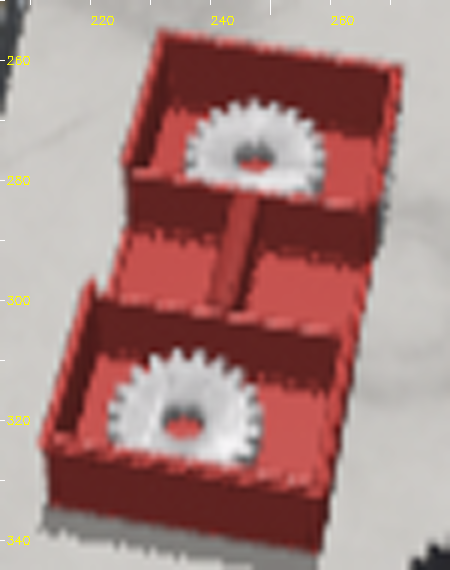

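View pics/s_stand.png

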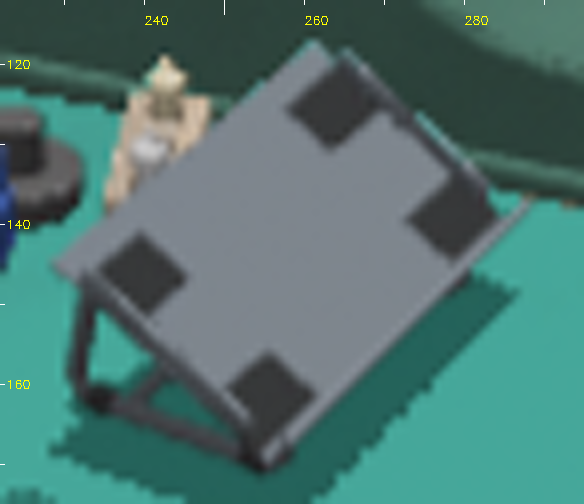

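```bash
cat > fit.py <<'E'
from bench import r
from h import *
ct,cs=cam(r,'top'),cam(r,'side')
def tray(pts,z,x0):
    # pts: list (cam, (u,v), local)
    def f(p):
        return np.concatenate([proj(c,Rz(p[2])@np.array(l)+[p[0],p[1],z])[0]-uv for c,uv,l in pts])
    s=least_squares(f,x0); return s.x,f(s.x).reshape(-1,2)
def C(lst,off,s): return [(np.array(a)+.5)/s-.5+off for a in lst]
E
cat > m1.py <<'E'
from fit import *
L=[(52,100,54),(52,-100,54),(-52,-100,54),(-52,100,54)]
LS=[(52,100,54),(-52,100,54),(52,-100,54),(-52,-100,54)]
for nm,z,t,to,s,so,x0 in [('blue',96,[(75,215),(568,82),(635,325),(145,465)],(160,115),[(40,370),(305,375),(152,52),(380,65)],(150,175),(450,150,.25)),
  ('red',0,[(82,172),(567,85),(612,335),(118,420)],(130,185),[(42,440),(320,493),(160,32),(400,68)],(205,250),(300,200,.15))]:
    P=[(ct,u,l) for u,l in zip(C(t,to,8),L)]; Q=[(cs,u,l) for u,l in zip(C(s,so,6),LS)]
    for pts in (P,Q,P+Q):
        x,e=tray(pts,z,x0); print(nm,x[:2].round(1),np.degrees(x[2]).round(2)); 
    print(e.round(2).tolist())
# stand
t=dict(UL=[(143,97),(255,115),(240,185),(130,165)],UR=[(550,168),(665,185),(650,250),(530,235)],LL=[(105,270),(215,290),(195,352),(88,335)],LR=[(502,338),(615,355),(598,423),(485,402)])
s=dict(UR=[(340,60),(387,100),(335,150),(288,105)],LR=[(455,172),(500,210),(455,262),(405,220)],UL=[(140,235),(187,275),(143,315),(98,272)],LL=[(265,350),(318,393),(270,445),(225,390)])
th=np.radians(30); Ry=np.array([[np.cos(th),0,-np.sin(th)],[0,1,0],[np.sin(th),0,np.cos(th)]])
def fs(p):
    yi,yo=p[3:5]; R=Rz(p[2])@Ry; o=np.array([p[0],p[1],62.5]); res=[]
    for k in t:
        a,b=(p[6],p[5]) if k[0]=='U' else (p[7],p[8]) # xhi,xlo
        ys=1 if k[1]=='L' else -1
        yl,yr=(yo,yi) if ys>0 else (-yi,-yo)
        loc=[(a,yl,0),(a,yr,0),(b,yr,0),(b,yl,0)]
        res.append(proj(ct,[R@np.array(l)+o for l in loc])-C(t[k],(305,130),8))
        loc=[(a,yr,0),(b,yr,0),(b,yl,0),(a,yl,0)]
        res.append(proj(cs,[R@np.array(l)+o for l in loc])-C(s[k],(222,112),8))
    for l,u in [((p[9],109,0),(150,62)),((p[9],-109,0),(672,155))]: res.append(proj(ct,R@np.array(l)+o)-C([u],(305,130),8))
    for l,u in [((p[9],109,0),(55,265)),((p[9],-109,0),(315,42))]: res.append(proj(cs,R@np.array(l)+o)-C([u],(222,112),8))
    return np.concatenate(res).ravel()
q=least_squares(fs,[500,-130,-.2,60,100,20,50,-20,-50,64]); print('stand',q.x.round(2),np.degrees(q.x[2])); print(fs(q.x).reshape(-1,2).round(1).tolist())
E
python3 m1.py
```

```text
blue [653.  197.7] 15.76
blue [654.  203.8] 16.61
blue [654.1 200.6] 16.21
[[-1.15, 0.02], [-0.99, -0.9], [-0.14, -0.52], [-1.51, 0.05], [0.49, -1.34], [0.35, 0.64], [0.65, -1.51], [0.55, -1.48]]
red [453.  310.2] 9.93
red [455.5 317.2] 10.06
red [454.9 314.5] 9.96
[[-0.81, -0.6], [-1.2, -0.57], [-1.89, -0.77], [-1.24, -0.22], [0.18, -0.42], [0.84, -1.01], [0.74, -1.14], [0.95, -1.05]]
stand [ 6.2856e+02 -2.7933e+02 -1.8000e-01  6.1170e+01  1.0646e+02  2.2450e+01
  5.0570e+01 -2.3340e+01 -5.2250e+01  6.4550e+01] -10.450290389598806
[[0.2, 0.1], [-0.1, 0.1], [-0.2, -0.4], [0.0, -0.2], [0.7, -0.7], [0.9, -0.1], [-0.7, 1.3], [-1.3, 1.0], [0.1, -0.2], [-0.5, -0.0], [-1.0, 0.0], [0.3, -0.4], [-0.1, 0.2], [-0.3, 0.4], [0.1, -0.4], [0.2, -0.1], [0.2, -0.2], [-0.1, -0.4], [0.5, -0.0], [0.6, -0.2], [1.0, -0.4], [0.6, -0.0], [-0.2, 0.2], [-0.9, 1.2], [0.3, -0.2], [-0.3, -0.0], [-0.5, -0.4], [0.2, -0.1], [0.3, -0.2], [0.4, 0.3], [0.3, -0.4], [0.7, -0.6], [-0.5, 0.2], [0.6, -0.3], [0.6, -0.6], [0.6, -0.4]]
```

```bash
cat > ov.py <<'E'
from fit import *
def wire(n,c,src,dst,items,box,s):
    x0,y0,x1,y1=box; im=cv2.resize(cv2.imread(src)[y0:y1,x0:x1],None,fx=s,fy=s,interpolation=cv2.INTER_CUBIC)
    for pose,z,col in items:
        R=Rz(pose[2]); o=np.array([pose[0],pose[1],z])
        T=lambda l:tuple(((proj(c,R@np.array(l,float)+o)[0]+.5-[x0,y0])*s-.5).round().astype(int).tolist())
        E=[((52,100,54),(52,28,54)),((52,-28,54),(52,-100,54)),((52,-100,54),(-52,-100,54)),((-52,-100,54),(-52,-28,54)),((-52,28,54),(-52,100,54)),((-52,100,54),(52,100,54)),((6,-28,50),(6,28,50)),((-6,-28,50),(-6,28,50)),((48.5,-100,9),(48.5,100,9))]
        for a,b in E: cv2.line(im,T(a),T(b),col,1)
    cv2.imwrite(dst,im)
E
python3 - <<'E'
from ov import *
a=np.radians
B=(654.1,200.6,a(16.2)); 
wire('top',ct,'pics/top0.png','pics/o1.png',[(B,96,(0,255,0))],(160,115,250,190),8)
wire('side',cs,'pics/side0.png','pics/o2.png',[(B,96,(0,255,0))],(150,175,225,275),6)
x=cv2.imread('pics/o1.png');y=cv2.imread('pics/o2.png')
x=cv2.resize(x,(500,417));y=cv2.resize(y,(300,400));z=np.zeros((420,800,3),np.uint8);z[:417,:500]=x;z[:400,500:]=y;cv2.imwrite('pics/o3.png',z)
E
```

```text
(no output)
```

View pics/o3.png

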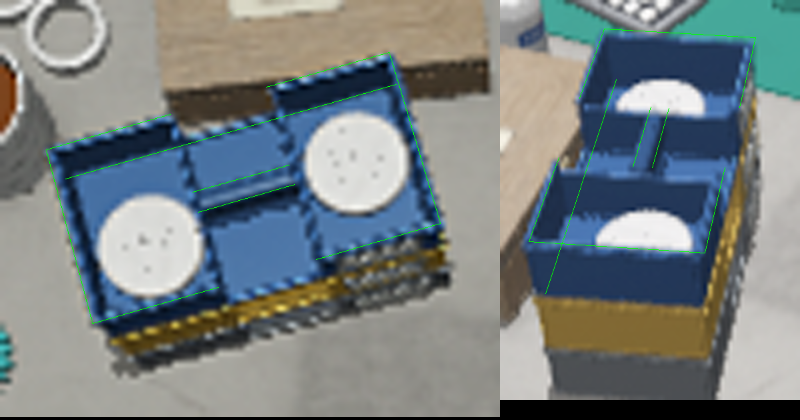

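```bash
cat > plan.py <<'E'
from bench import r
from h import *
from scipy.spatial.transform import Rotation as Ro, Slerp
def Rt(psi,tilt=0):
    # tool rot for tray yaw psi deg, pitched tilt deg (uphill +x)
    th=np.radians(tilt); Ry=np.array([[np.cos(th),0,-np.sin(th)],[0,1,0],[np.sin(th),0,np.cos(th)]])
    T=Rz(np.radians(psi))@Ry; return np.column_stack([T[:,1],T[:,0],-T[:,2]])
def plan(target,Rtg,n=None,cur=None,ramp=True,g=None,vmax=40):
    st=r.state(); p,R=(st['position'],st['orientation']) if cur is None else cur
    target=np.array(target,float); d=np.linalg.norm(target-p); rv=Ro.from_matrix(R.T@Rtg).as_rotvec(); 
    if n is None: n=max(int(np.ceil(d/vmax))+(2 if ramp else 0),int(np.ceil(np.degrees(np.linalg.norm(rv))/8)),1)
    s=np.linspace(0,1,n+1); 
    if ramp and n>2: s=.5*s+.5*(3*s**2-2*s**3)
    print('dist',d.round(1),'turn',np.degrees(rv).round(2))
    for i in range(n):
        Ri=R@Ro.from_rotvec(rv*s[i]).as_matrix(); sh=Ri.T@((target-p)*(s[i+1]-s[i]))/10
        print('[%.2f,%.2f,%.2f, %.2f,%.2f,%.2f]'%(*sh,*np.degrees(rv*(s[i+1]-s[i]))))
E
python3 - <<'E'
from plan import *
plan([654,200,260],Rt(16.2),n=12)
E
```

```text
dist 536.5 turn [-8.000e-02  2.000e-02  5.084e+01]
[-2.70,-0.57,-0.15, -0.00,0.00,2.62]
[-3.64,-0.60,-0.20, -0.01,0.00,3.50]
[-4.41,-0.45,-0.24, -0.01,0.00,4.21]
[-4.99,-0.14,-0.27, -0.01,0.00,4.74]
[-5.35,0.30,-0.29, -0.01,0.00,5.09]
[-5.49,0.80,-0.30, -0.01,0.00,5.27]
[-5.40,1.30,-0.30, -0.01,0.00,5.27]
[-5.08,1.73,-0.29, -0.01,0.00,5.09]
[-4.56,2.02,-0.27, -0.01,0.00,4.74]
[-3.89,2.12,-0.24, -0.01,0.00,4.21]
[-3.10,2.00,-0.20, -0.01,0.00,3.50]
[-2.22,1.63,-0.15, -0.00,0.00,2.62]
```

Call:
play_rows([
  [-2.7,-0.57,-0.15,0,0,2.6,-0.3],
  [-3.64,-0.6,-0.2,0,0,3.5,-0.3],
  [-4.41,-0.45,-0.24,0,0,4.2,-0.3],
  [-4.99,-0.14,-0.27,0,0,4.75,-0.3],
  [-5.35,0.3,-0.29,0,0,5.1,-0.3],
  [-5.49,0.8,-0.3,0,0,5.25,-0.3],
  [-5.4,1.3,-0.3,0,0,5.25,-0.3],
  [-5.08,1.73,-0.29,0,0,5.1,-0.3],
  [-4.56,2.02,-0.27,0,0,4.75,-0.3],
  [-3.89,2.12,-0.24,0,0,4.2,-0.3],
  [-3.1,2.0,-0.2,0,0,3.5,-0.3],
  [-2.22,1.63,-0.15,0,0,2.6,-0.3],
])

```text
clock: 1.6
position: [655.2, 199.1, 259.5]
orientation: [[-0.277, 0.961, -0.001], [0.961, 0.277, -0.0], [0.0, -0.001, -1.0]]
contact_force: [0.6, 0.2, 0.2]
width: 55.3
```

```bash
cat > look.py <<'E'
import sys
from bench import r
from h import *
# look.py tag cam x0 y0 x1 y1 s
tag=sys.argv[1]; a=sys.argv[2:]
while a:
    n=a[0]; x0,y0,x1,y1,s=map(int,a[1:6]); a=a[6:]
    f=f'pics/{n}_{tag}.png'; cv2.imwrite(f,r.get_image(n)[:,:,::-1]); crop(f,f'pics/{n}_{tag}_c.png',x0,y0,x1,y1,s)
st=r.state(); print(st['clock'],st['position'].round(2),st['orientation'].round(4).tolist(),st['contact_force'].round(2),st['width'],st['joints'].round(3))
E
python3 look.py 1 side 140 130 240 260 6 top 150 100 260 190 7
```

```text
1.7 [655.73 198.33 258.87] [[-0.2763, 0.9611, -0.0014], [0.9611, 0.2763, -0.0006], [-0.0002, -0.0015, -1.0]] [-0.64 -0.38 -0.56] 55.49315441952835 [ 0.121  0.622  0.8   -0.     1.72  -0.159]
```

View pics/side_1_c.png

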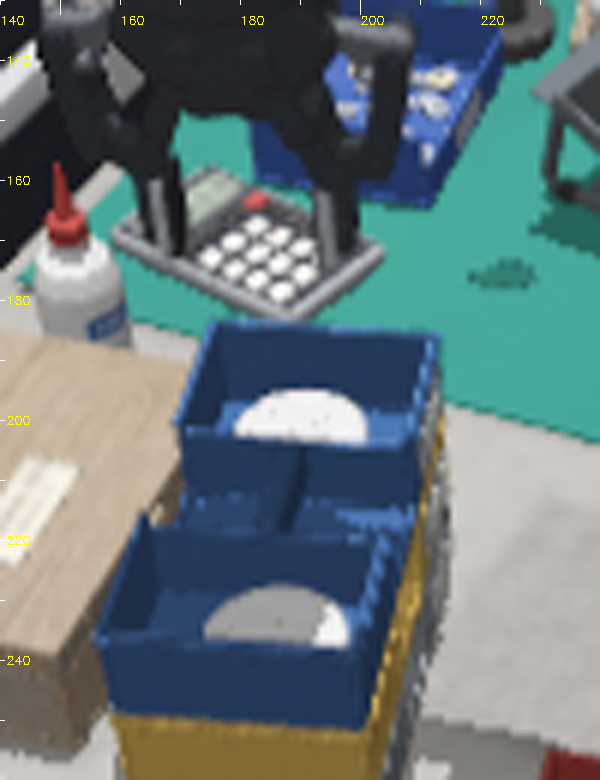

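View pics/top_1_c.png

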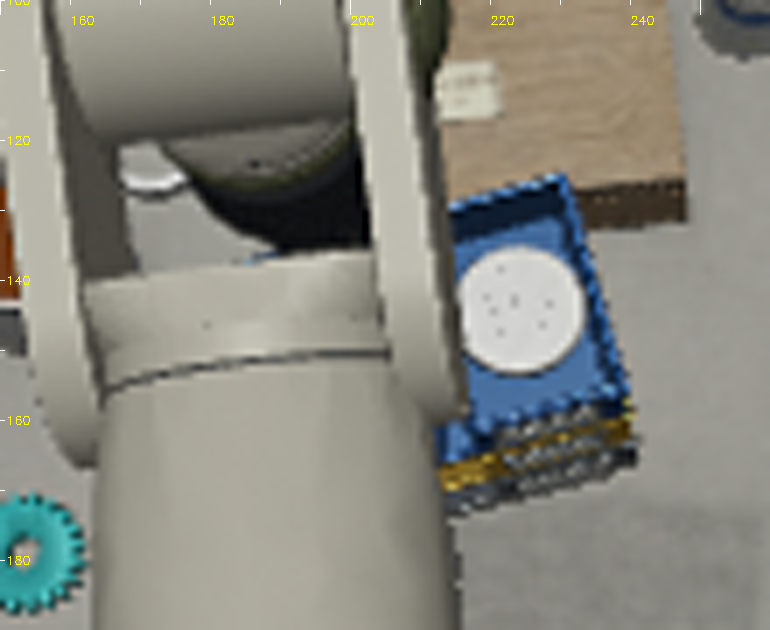

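```bash
python3 - <<'E'
from fit import *
p=np.array([655.7,198.3,262.]);y=np.array([.961,.276,0]);x=np.array([-.276,.961,0])
for s in(1,-1):
  for xs in (-11,0,11):
    print(s,xs,[proj(cs,p+s*y*a+x*xs)[0].round(1).tolist() for a in(27.7,42)])
# bar corners predicted with B pose and with various
for B in [(654,200.6,16.2),(654,204,16.2)]:
  for lx in(6,-6):
    for ly in (28,-28): print(B,lx,ly,proj(cs,Rz(np.radians(B[2]))@[lx,ly,50.]+[B[0],B[1],96]).round(1))
E
python3 - <<'E'
from h import *
crop('pics/side_1.png','pics/b1.png',155,150,205,220,11)
E
```

```text
1 -11 [[172.0, 168.1], [166.1, 167.7]]
1 0 [[170.9, 170.9], [164.9, 170.5]]
1 11 [[169.8, 173.7], [163.8, 173.4]]
-1 -11 [[195.1, 169.4], [201.1, 169.8]]
-1 0 [[194.3, 172.2], [200.3, 172.6]]
-1 11 [[193.4, 175.1], [199.5, 175.5]]
(654, 200.6, 16.2) 6 28 [[182.8 216.2]]
(654, 200.6, 16.2) 6 -28 [[187.2 201.3]]
(654, 200.6, 16.2) -6 28 [[187.5 216.5]]
(654, 200.6, 16.2) -6 -28 [[191.8 201.6]]
(654, 204, 16.2) 6 28 [[182.1 217.1]]
(654, 204, 16.2) 6 -28 [[186.6 202.1]]
(654, 204, 16.2) -6 28 [[186.9 217.4]]
(654, 204, 16.2) -6 -28 [[191.2 202.4]]
```

View pics/b1.png

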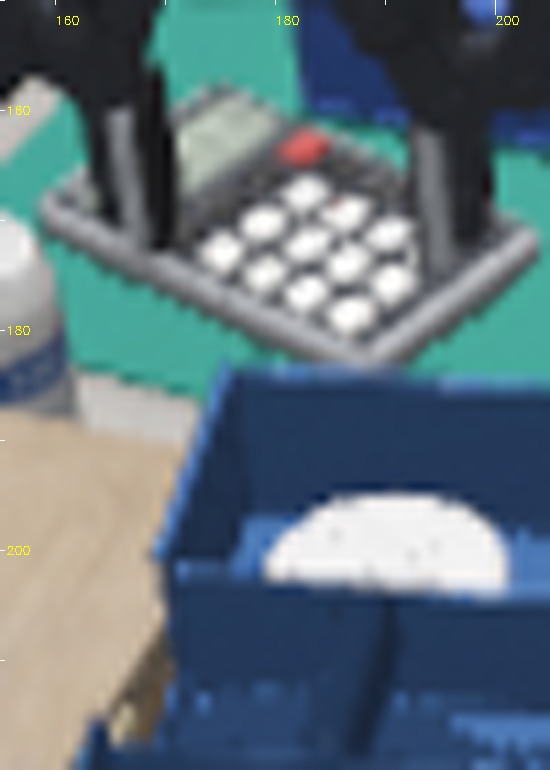

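Call:
play_rows([
  [0.29,-0.04,2.0,0,0,0,-0.3],
  [0,0,4.0,0,0,0,-0.3],
  [0,0,4.0,0,0,0,-0.3],
  [0,0,3.0,0,0,0,-0.3],
  [0,0,1.5,0,0,0,-0.3],
  [0,0,0,0,0,0,-0.3],
])

```text
clock: 2.45
position: [652.4, 203.3, 114.9]
orientation: [[-0.28, 0.96, -0.001], [0.96, 0.28, -0.0], [0.0, -0.001, -1.0]]
contact_force: [-0.0, -0.5, 0.8]
width: 55.7
```

```bash
python3 look.py 2 side 150 150 220 250 8
```

```text
2.5 [653.07 203.32 116.11] [[-0.28, 0.96, 0.0009], [0.96, 0.28, 0.0002], [-0.0001, 0.0009, -1.0]] [-0.4   0.05  0.4 ] 55.553055356788924 [ 0.129  0.704  1.052  0.     1.385 -0.155]
```

View pics/side_2_c.png

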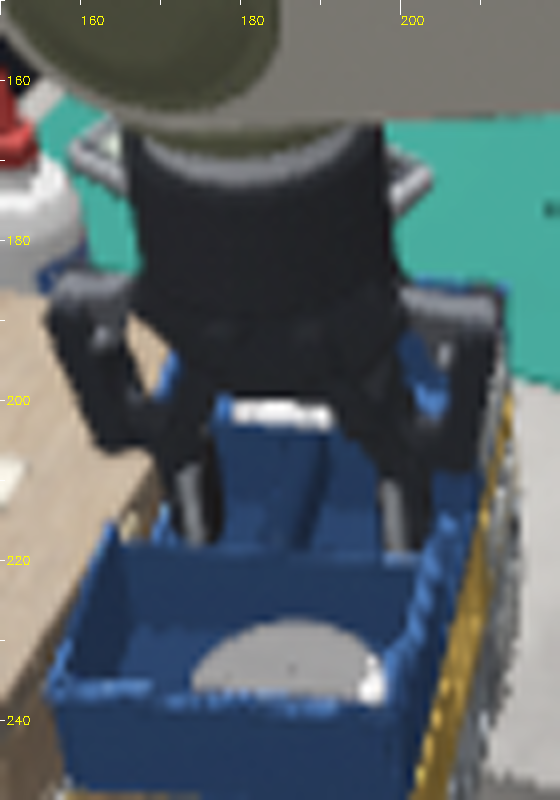

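Call:
play_rows([
  [0,0,0.15,0,0,0,0.3],
  [0,0,0,0,0,0,0.6],
  [0,0,0,0,0,0,1],
  [0,0,0,0,0,0,1],
  [0,0,0,0,0,0,1],
], squeeze=20)

```text
clock: 3.12
position: [653.6, 203.1, 114.6]
orientation: [[-0.279, 0.96, 0.002], [0.96, 0.279, 0.0], [-0.0, 0.002, -1.0]]
contact_force: [5.0, 1.8, 3.8]
width: 11.9
```

```bash
python3 look.py 3 side 150 150 220 270 6
```

```text
3.175 [653.62 203.12 114.59] [[-0.2794, 0.9602, 0.0023], [0.9602, 0.2794, 0.0004], [-0.0002, 0.0024, -1.0]] [4.7  0.93 4.24] 11.491058329757081 [ 0.129  0.706  1.053  0.     1.38  -0.155]
```

View pics/side_3_c.png

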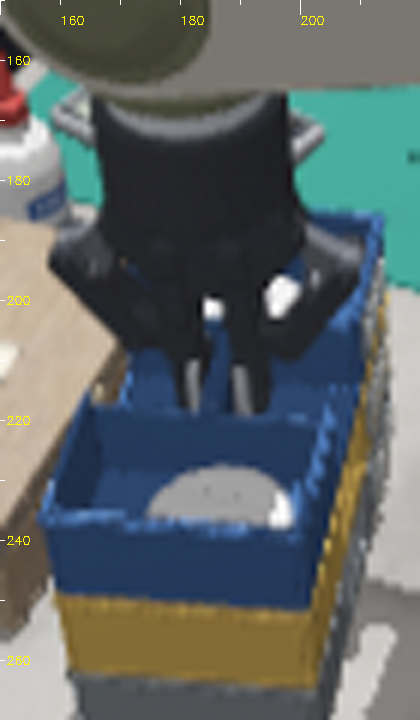

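```bash
python3 - <<'E'
from fit import *
for n,u in dict(sd_handle=(342,242),sd_tip=(388,212),tin=(249,215),cal1=(272,262),cal2=(350,252),tape=(250,259),matedge=(272,150),mark=(314,236)).items(): print(n,unproj(ct,u,2).round(0))
for u,v in [(104,0),(0,0)]:pass
for psi in(0,16):
  print(psi,[ (Rz(np.radians(psi))@[a,b,0]+[455,-135,0]).round(0)[:2].tolist() for a,b in[(52,100),(52,-100),(-52,-100),(-52,100)]])
from plan import *
plan([653.6,203.1,205],Rt(16.2),n=5)
plan([455,-135,150],Rt(0),cur=(np.array([653.6,203.1,205]),Rt(16.2)),n=14)
E
```

```text
sd_handle [ 367. -251.    2.]
sd_tip [ 467. -412.    2.]
tin [460.  62.   2.]
cal1 [302. -14.   2.]
cal2 [ 333. -276.    2.]
tape [313.  59.   2.]
matedge [689. -20.   2.]
mark [ 387. -157.    2.]
0 [[507.0, -35.0], [507.0, -235.0], [403.0, -235.0], [403.0, -35.0]]
16 [[477.0, -25.0], [533.0, -217.0], [433.0, -245.0], [377.0, -53.0]]
dist 90.4 turn [0.13 0.01 0.03]
[-0.00,0.00,-1.37, 0.02,0.00,0.00]
[-0.00,0.00,-2.03, 0.03,0.00,0.01]
[-0.00,0.00,-2.24, 0.03,0.00,0.01]
[-0.00,0.00,-2.03, 0.03,0.00,0.01]
[-0.00,0.00,-1.37, 0.02,0.00,0.00]
dist 396.0 turn [ 0.   0.  16.2]
[-1.16,-1.23,0.24, 0.00,0.00,0.70]
[-1.53,-1.58,0.31, 0.00,0.00,0.91]
[-1.86,-1.86,0.37, 0.00,0.00,1.09]
[-2.14,-2.06,0.42, 0.00,0.00,1.23]
[-2.37,-2.19,0.45, 0.00,0.00,1.33]
[-2.55,-2.25,0.48, 0.00,0.00,1.41]
[-2.67,-2.24,0.49, 0.00,0.00,1.44]
[-2.73,-2.17,0.49, 0.00,0.00,1.44]
[-2.71,-2.05,0.48, 0.00,0.00,1.41]
[-2.62,-1.88,0.45, 0.00,0.00,1.33]
[-2.45,-1.68,0.42, 0.00,0.00,1.23]
[-2.20,-1.44,0.37, 0.00,0.00,1.09]
[-1.87,-1.17,0.31, 0.00,0.00,0.91]
[-1.44,-0.87,0.24, 0.00,0.00,0.70]
```

Call:
play_rows([
  [0,0,0,0,0,0,1],
  [0,0,0,0,0,0,1],
  [0,0,-0.5,0,0,0,1],
  [0,0,-1.0,0,0,0,1],
  [0,0,-2.0,0,0,0,1],
  [0,0,-2.5,0,0,0,1],
  [0,0,-2.0,0,0,0,1],
  [0,0,-1.0,0,0,0,1],
], squeeze=80)

```text
clock: 4.18
position: [652.5, 203.0, 204.4]
orientation: [[-0.28, 0.96, -0.001], [0.96, 0.28, -0.0], [0.0, -0.001, -1.0]]
contact_force: [-0.7, -0.3, -7.0]
width: 10.9
```

```bash
python3 look.py 4 side 130 130 240 270 5 top 150 100 260 190 7
```

```text
4.275 [652.81 202.99 204.28] [[-0.2797, 0.9601, 0.0001], [0.9601, 0.2797, -0.0001], [-0.0001, 0.0001, -1.0]] [ 0.12  0.49 -6.54] 10.553213313045958 [ 0.129  0.642  0.917 -0.     1.583 -0.155]
```

View pics/side_4_c.png

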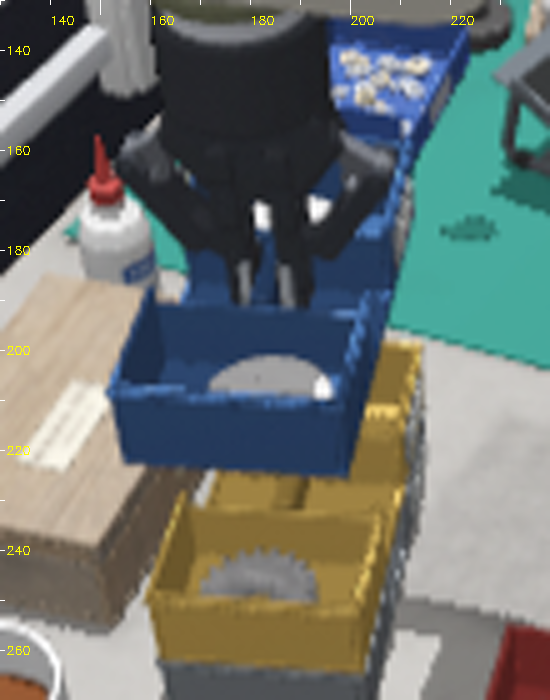

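Call:
play_rows([
  [-1.1,-1.15,0,0,0,0,1],
  [-1.64,-1.72,0,0,0,0,1],
  [-2.47,-2.58,0,0,0,0,1],
  [-2.74,-2.86,0,0,0,0,1],
  [-3.0,-3.15,1,0,0,0,1],
  [-3.0,-3.15,1.5,0,0,0,1],
  [-3.0,-3.15,1.5,0,0,0,1],
  [-3.0,-3.15,1.5,0,0,0,1],
  [-2.74,-2.86,1.5,0,0,0,1],
  [-2.2,-2.29,1.5,0,0,0,1],
  [-1.64,-1.72,1,0,0,0,1],
  [-0.85,-0.86,0.5,0,0,0,1],
])

```text
clock: 5.78
position: [453.5, -140.5, 103.0]
orientation: [[-0.278, 0.96, -0.002], [0.96, 0.278, 0.001], [0.002, -0.001, -1.0]]
contact_force: [0.5, 0.1, -6.7]
width: 10.8
```

Call:
play_rows([
  [0,0,2,0,0,0,1],
  [0,0,3,0,0,0,1],
  [0,0,2,0,0,0,1],
  [0,0,0.5,0,0,0,1],
  [0,0,0,0,0,0,1],
])

```text
clock: 6.4
position: [454.8, -139.8, 29.1]
orientation: [[-0.28, 0.96, 0.0], [0.96, 0.28, -0.0], [-0.0, 0.0, -1.0]]
contact_force: [0.1, -0.6, -6.8]
width: 11.1
```

```bash
python3 look.py 5 side 230 130 370 250 5 top 130 100 260 190 6
```

```text
6.5 [ 455.   -140.06   29.59] [[-0.2798, 0.9601, 0.0013], [0.9601, 0.2798, -0.0008], [-0.0011, 0.001, -1.0]] [-0.1  -0.3  -7.38] 10.879692342293701 [-0.548  0.519  1.776  0.     0.846 -0.832]
```

View pics/side_5_c.png

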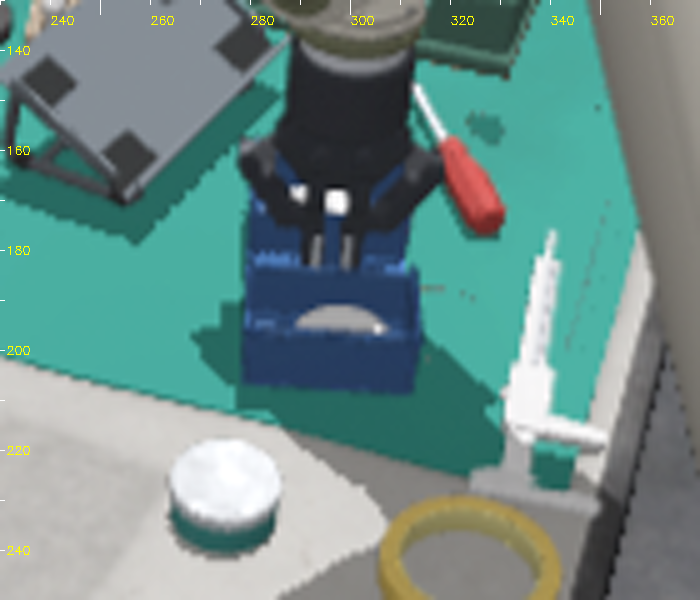

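View pics/top_5_c.png

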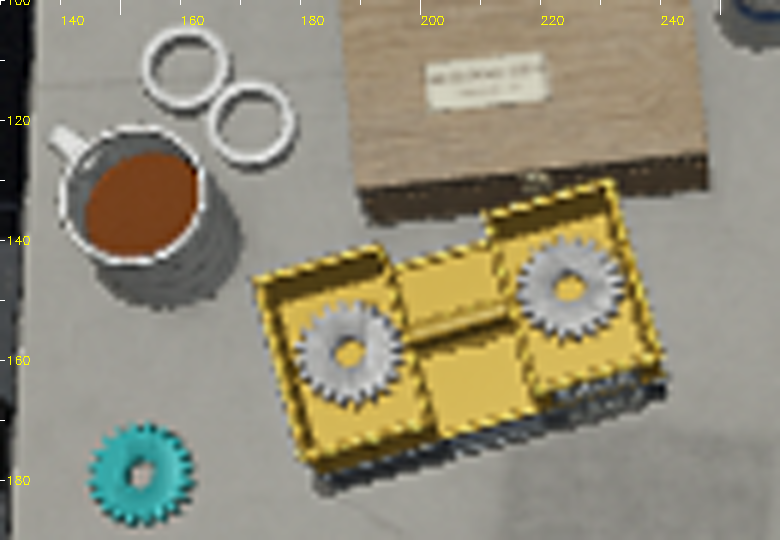

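Call:
play_rows([
  [0,0,0.5,0,0,0,1],
  [0,0,0.2,0,0,0,1],
  [0,0,0.1,0,0,0,1],
  [0,0,0,0,0,0,1],
])

```text
clock: 7.0
position: [454.7, -140.0, 22.3]
orientation: [[-0.28, 0.96, 0.001], [0.96, 0.28, -0.001], [-0.001, 0.001, -1.0]]
contact_force: [-4.1, 3.2, 13.8]
width: 10.9
```

Call:
play_rows([
  [0,0,0,0,0,0,0.5],
  [0,0,0,0,0,0,0],
  [0,0,0,0,0,0,-0.3],
  [0,0,-2,0,0,0,-0.3],
  [0,0,-5,0,0,0,-0.3],
  [0,0,-5,0,0,0,-0.3],
])

```text
clock: 7.75
position: [454.3, -139.9, 142.1]
orientation: [[-0.279, 0.96, -0.001], [0.96, 0.279, 0.0], [0.001, -0.001, -1.0]]
contact_force: [1.3, 0.1, -0.4]
width: 55.3
```

```bash
python3 -c "
from h import *
crop('pics/side_5.png','pics/sy.png',150,185,225,280,8)"; python3 look.py 6 side 240 130 350 230 5
```

```text
7.8 [ 456.63 -141.06  148.12] [[-0.2799, 0.96, 0.0084], [0.96, 0.2799, -0.0052], [-0.0073, 0.0067, -1.0]] [ 2.32 -0.58  6.49] 55.61801437074519 [-0.548  0.337  1.633 -0.     1.161 -0.832]
```

View pics/sy.png

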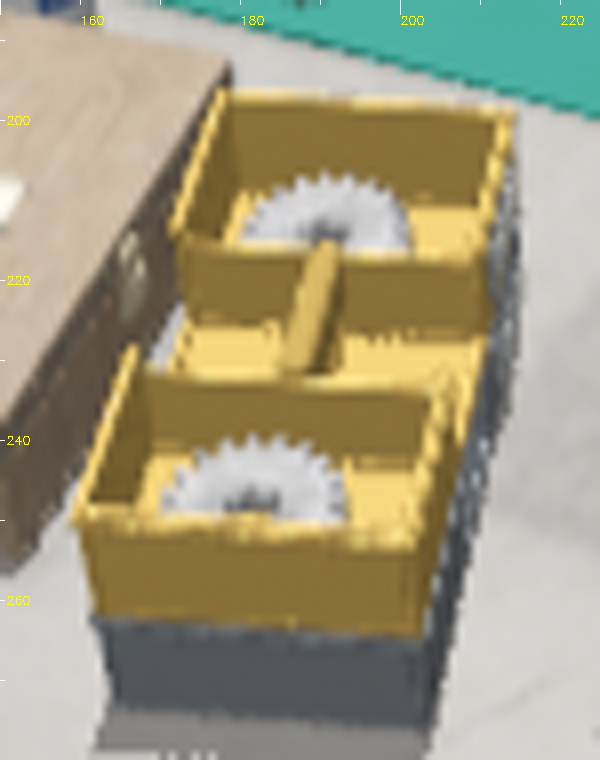

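View pics/side_6_c.png

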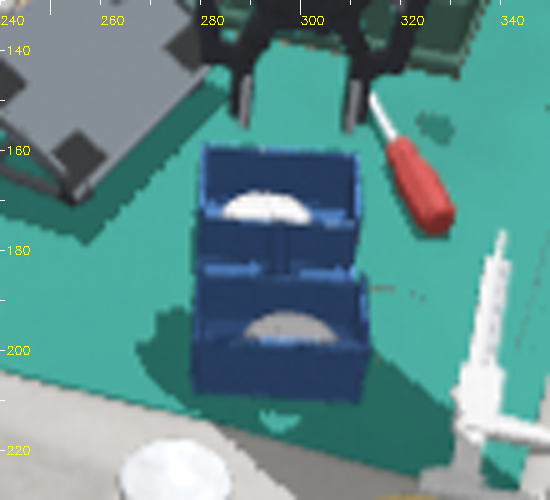

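```bash
python3 - <<'E'
from fit import *
L=[(52,100,54),(52,-100,54),(-52,-100,54),(-52,100,54)]
LS=[(52,100,54),(-52,100,54),(52,-100,54),(-52,-100,54)]
P=[(ct,u,l) for u,l in zip(C([(258,280),(612,185),(658,365),(308,462)],(130,100),6),L)]
Q=[(cs,u,l) for u,l in zip(C([(75,518),(420,545),(222,92),(515,115)],(150,185),8),LS)]
for pts in (P,Q,P+Q):
    x,e=tray(pts,48,(650,200,.27)); print(x[:2].round(1),np.degrees(x[2]).round(2)); 
print(e.round(2).tolist())
from plan import *
plan([654,202,170],Rt(16.2),n=12)
E
```

```text
[650.7 197.7] 15.36
[653.  204.4] 16.03
[652.6 201.2] 15.69
[[-1.42, -0.18], [-0.94, -0.74], [-0.01, -1.04], [-1.94, -0.34], [0.74, -0.49], [0.16, -0.79], [0.91, -0.79], [1.08, -1.26]]
dist 396.4 turn [0.38 0.42 0.06]
[1.41,1.47,-0.11, 0.02,0.02,0.00]
[1.89,1.97,-0.15, 0.03,0.03,0.00]
[2.27,2.36,-0.18, 0.03,0.03,0.00]
[2.55,2.66,-0.20, 0.04,0.04,0.01]
[2.74,2.86,-0.22, 0.04,0.04,0.01]
[2.84,2.96,-0.23, 0.04,0.04,0.01]
[2.84,2.96,-0.23, 0.04,0.04,0.01]
[2.75,2.86,-0.22, 0.04,0.04,0.01]
[2.56,2.66,-0.20, 0.04,0.04,0.01]
[2.27,2.36,-0.18, 0.03,0.03,0.00]
[1.89,1.96,-0.15, 0.03,0.03,0.00]
[1.41,1.47,-0.11, 0.02,0.02,0.00]
```

Call:
play_rows([
  [1.1,1.15,-0.8,0,0,0.3,-0.3],
  [1.64,1.72,-1,0,0,0,-0.3],
  [2.47,2.58,-1,0,0,0,-0.3],
  [2.74,2.86,0,0,0,0,-0.3],
  [3.0,3.15,0,0,0,0,-0.3],
  [3.0,3.15,0,0,0,0,-0.3],
  [3.0,3.15,0,0,0,0,-0.3],
  [3.0,3.15,0,0,0,0,-0.3],
  [2.74,2.86,0,0,0,0,-0.3],
  [2.2,2.29,0,0,0,0,-0.3],
  [1.64,1.72,0,0,0,0,-0.3],
  [0.86,0.8,0,0,0,0,-0.3],
])

```text
clock: 9.3
position: [654.3, 202.9, 168.0]
orientation: [[-0.275, 0.961, -0.001], [0.961, 0.275, -0.0], [0.0, -0.001, -1.0]]
contact_force: [0.8, -0.5, -0.4]
width: 55.8
```

Call:
play_rows([
  [0,0,1,0,0,0,-0.3],
  [0,0,3,0,0,0,-0.3],
  [0,0,3,0,0,0,-0.3],
  [0,0,2,0,0,0,-0.3],
  [0,0,0.9,0,0,0,-0.3],
  [0,0,0,0,0,0,-0.3],
  [0,0,0,0,0,0,-0.3],
])

```text
clock: 10.18
position: [654.4, 201.8, 70.8]
orientation: [[-0.274, 0.962, 0.002], [0.962, 0.274, 0.0], [-0.0, 0.002, -1.0]]
contact_force: [0.7, -0.2, 0.3]
width: 55.1
```

```bash
python3 look.py 7 side 150 150 220 270 6
```

```text
10.225 [654.46 201.87  70.85] [[-0.2745, 0.9616, 0.0017], [0.9616, 0.2745, 0.0002], [-0.0003, 0.0017, -1.0]] [ 0.21 -0.71  0.13] 55.12395781277082 [ 0.127  0.748  1.101 -0.     1.291 -0.151]
```

View pics/side_7_c.png

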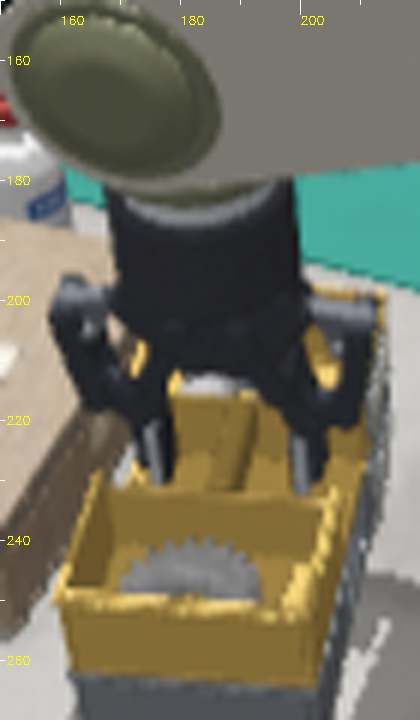

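```bash
python3 - <<'E'
from fit import *
p=np.array([654.4,201.8,0]);y=np.array([.9616,.2745,0]);x=np.array([-.2745,.9616,0])
for z in(82,95): print(z,[proj(cs,p+[0,0,z]+s*y*27.6+x*11)[0].round(1).tolist() for s in(1,-1)])
for dx in(0,-2,-4):
  q=p+y*dx
  print(dx,[proj(cs,q+[0,0,98]+y*a+x*b)[0].round(1).tolist() for a in(6,-6) for b in(28,-28)])
E
python3 -c "
from h import *
crop('pics/side_7.png','pics/b7.png',170,205,210,240,16)"
```

```text
82 [[178.0, 229.1], [198.9, 230.5]]
95 [[177.5, 225.6], [198.5, 227.0]]
0 [[184.2, 230.0], [188.6, 215.0], [188.9, 230.3], [193.1, 215.3]]
-2 [[185.0, 230.1], [189.4, 215.1], [189.6, 230.4], [193.8, 215.4]]
-4 [[185.8, 230.1], [190.1, 215.1], [190.4, 230.4], [194.6, 215.4]]
```

View pics/b7.png

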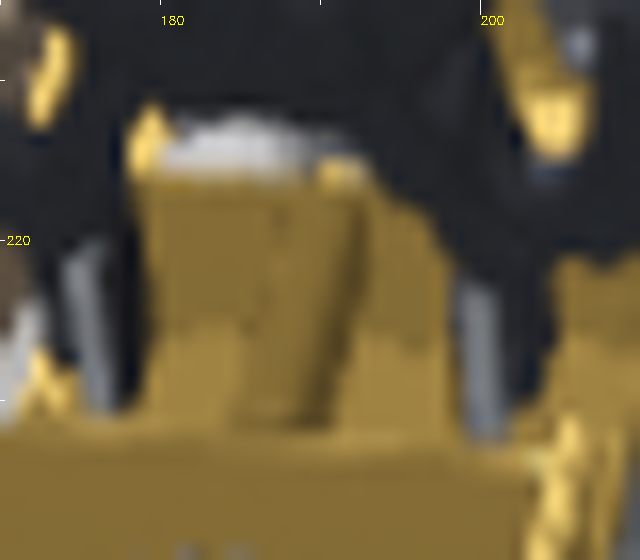

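Call:
play_rows([
  [0.1,0,0.42,0,0,0,0.3],
  [0,0,0,0,0,0,0.6],
  [0,0,0,0,0,0,1],
  [0,0,0,0,0,0,1],
  [0,0,0,0,0,0,1],
], squeeze=20)

```text
clock: 10.85
position: [653.9, 203.0, 65.7]
orientation: [[-0.275, 0.962, 0.0], [0.962, 0.275, 0.0], [0.0, 0.0, -1.0]]
contact_force: [1.2, 0.8, -1.0]
width: 11.3
```

```bash
python3 look.py 8 side 150 180 220 270 6
```

```text
10.9 [653.89 203.    65.65] [[-0.2746, 0.9616, 0.0003], [0.9616, 0.2746, 0.0001], [0.0001, 0.0003, -1.0]] [ 1.7   0.95 -1.  ] 11.534703161948428 [ 0.129  0.754  1.106  0.     1.282 -0.15 ]
```

View pics/side_8_c.png

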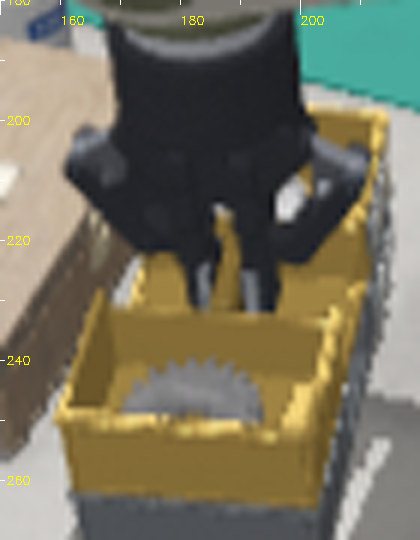

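```bash
cat >> m1.py <<'E'
g=q.x[3:].copy()
import sys
for w in('top','side'):
    def f2(p):
        e=fs(np.r_[p,g]).reshape(-1,2); idx=[]
        # order: per patch 4 top,4 side ; then 2 top,2 side
        m=np.array(([1]*4+[0]*4)*4+[1,1,0,0])==(1 if w=='top' else 0)
        return e[m].ravel()
    s2=least_squares(f2,q.x[:3]); print(w,s2.x[:2].round(1),np.degrees(s2.x[2]).round(2),np.abs(s2.fun).mean())
E
python3 m1.py | tail -2
```

```text
top [ 628.1 -279.4] -10.56 0.2539024491167399
side [ 629.2 -279.5] -10.27 0.4879071319645571
```

```bash
python3 look.py 9 side 265 140 335 220 8 top 265 170 355 240 8
```

```text
11.0 [653.88 202.99  65.66] [[-0.2746, 0.9616, 0.0003], [0.9616, 0.2746, 0.0002], [0.0001, 0.0003, -1.0]] [ 1.57  1.87 -1.21] 11.559554168364194 [ 0.128  0.753  1.106  0.     1.282 -0.15 ]
```

View pics/side_9_c.png

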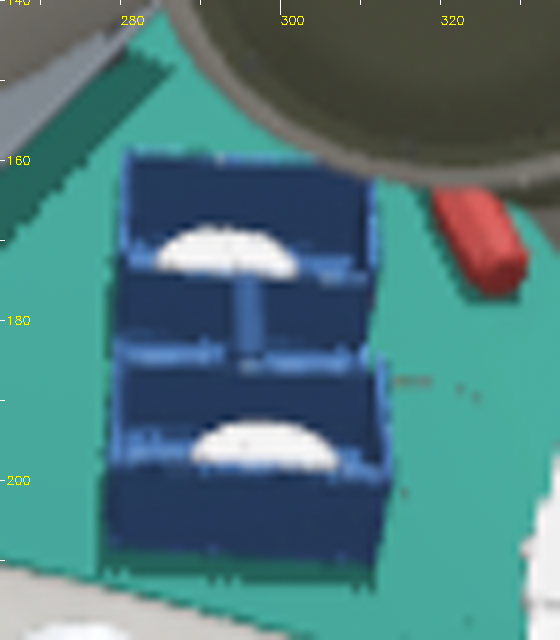

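View pics/top_9_c.png

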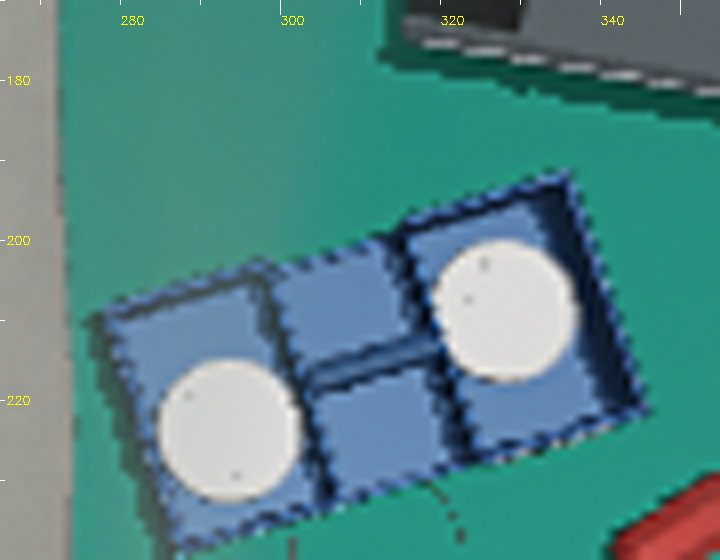

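```bash
python3 - <<'E'
from fit import *
L=[(52,100,54),(52,-100,54),(-52,-100,54),(-52,100,54)]
LS=[(52,100,54),(-52,100,54),(52,-100,54),(-52,-100,54)]
P=[(ct,u,l) for u,l in zip(C([(92,318),(568,175),(645,410),(180,548)],(265,170),8),L)]
Q=[(cs,u,l) for u,l in zip(C([(110,462),(388,478),(123,152)],(265,140),8),LS)]
for pts in (P,Q,P+Q):
    x,e=tray(pts,2.5,(455,-140,.27)); print(x[:2].round(1),np.degrees(x[2]).round(2)); 
print(e.round(2).tolist())
E
```

```text
[ 453.7 -141.3] 16.46
[ 456.8 -136.6] 15.96
[ 455.4 -140. ] 16.08
[[0.57, -1.59], [-0.94, -0.81], [-0.35, 0.04], [-0.98, 0.37], [0.73, -0.59], [1.01, -0.47], [0.61, -0.56]]
```

```bash
python3 - <<'E'
from plan import *
O=np.array([628.7,-281.8,62.5]); Rd=Rt(-10.4,30); n=-Rd[:,2]; print('n',n.round(3))
D=O+n*(17.65+70); E=O+n*17.65; print(D,E)
A=np.array([653.9,203,65.65]);B=A+[0,0,110];Cc=np.array([560,-20,205.])
plan(Cc,Rt(3),n=10,cur=(B,Rt(15.93)))
plan(D,Rd,n=12,cur=(Cc,Rt(3)))
E
```

```text
n [-0.492  0.09   0.866]
[ 585.59498029 -273.88874846  138.40712664] [ 620.01998177 -280.20691854   77.78534838]
dist 243.7 turn [ 0.    0.   12.93]
[-1.21,-0.97,-0.19, 0.00,0.00,0.83]
[-1.68,-1.31,-0.26, 0.00,0.00,1.14]
[-2.05,-1.54,-0.31, 0.00,0.00,1.37]
[-2.33,-1.66,-0.35, 0.00,0.00,1.53]
[-2.49,-1.67,-0.36, 0.00,0.00,1.60]
[-2.54,-1.60,-0.36, 0.00,0.00,1.60]
[-2.46,-1.46,-0.35, 0.00,0.00,1.53]
[-2.24,-1.25,-0.31, 0.00,0.00,1.37]
[-1.88,-0.99,-0.26, 0.00,0.00,1.14]
[-1.38,-0.69,-0.19, 0.00,0.00,0.83]
dist 263.7 turn [-29.86  -3.51  13.09]
[-1.31,0.06,0.34, -1.54,-0.18,0.67]
[-1.75,0.09,0.47, -2.06,-0.24,0.90]
[-2.10,0.12,0.57, -2.47,-0.29,1.08]
[-2.36,0.16,0.66, -2.78,-0.33,1.22]
[-2.53,0.19,0.74, -2.99,-0.35,1.31]
[-2.61,0.21,0.79, -3.09,-0.36,1.36]
[-2.60,0.23,0.82, -3.09,-0.36,1.36]
[-2.50,0.24,0.82, -2.99,-0.35,1.31]
[-2.32,0.23,0.79, -2.78,-0.33,1.22]
[-2.05,0.22,0.72, -2.47,-0.29,1.08]
[-1.70,0.19,0.62, -2.06,-0.24,0.90]
[-1.27,0.14,0.47, -1.54,-0.18,0.67]
```

Call:
play_rows([
  [0,0,0,0,0,0,1],
  [0,0,0,0,0,0,1],
  [0,0,-0.5,0,0,0,1],
  [0,0,-1.0,0,0,0,1],
  [0,0,-2.0,0,0,0,1],
  [0,0,-2.5,0,0,0,1],
  [0,0,-2.5,0,0,0,1],
  [0,0,-1.5,0,0,0,1],
  [0,0,-1.0,0,0,0,1],
], squeeze=80)

```text
clock: 12.12
position: [653.6, 202.9, 176.1]
orientation: [[-0.275, 0.962, -0.0], [0.962, 0.275, -0.0], [0.0, -0.0, -1.0]]
contact_force: [-0.2, -0.7, -6.5]
width: 10.9
```

Call:
play_rows([
  [-1.21,-0.97,-0.19,0,0,0.8,1],
  [-1.68,-1.31,-0.26,0,0,1.1,1],
  [-2.05,-1.54,-0.31,0,0,1.4,1],
  [-2.33,-1.66,-0.35,0,0,1.5,1],
  [-2.49,-1.67,-0.36,0,0,1.6,1],
  [-2.54,-1.6,-0.36,0,0,1.6,1],
  [-2.46,-1.46,-0.35,0,0,1.5,1],
  [-2.24,-1.25,-0.31,0,0,1.4,1],
  [-1.88,-0.99,-0.26,0,0,1.1,1],
  [-1.38,-0.69,-0.19,0,0,0.9,1],
])

```text
clock: 13.38
position: [559.4, -21.4, 204.9]
orientation: [[-0.051, 0.999, -0.001], [0.999, 0.051, 0.0], [0.0, -0.001, -1.0]]
contact_force: [-0.8, -0.6, -6.0]
width: 11.0
```

Call:
play_rows([
  [-1.3,0.06,0.34,-1.54,-0.18,0.67,1],
  [-1.75,0.09,0.47,-2.06,-0.24,0.9,1],
  [-2.1,0.12,0.57,-2.47,-0.29,1.08,1],
  [-2.36,0.16,0.66,-2.78,-0.33,1.22,1],
  [-2.53,0.19,0.74,-2.99,-0.35,1.31,1],
  [-2.61,0.21,0.79,-3.09,-0.36,1.36,1],
  [-2.6,0.23,0.82,-3.09,-0.36,1.36,1],
  [-2.5,0.24,0.82,-2.99,-0.35,1.31,1],
  [-2.32,0.23,0.79,-2.78,-0.33,1.22,1],
  [-2.05,0.22,0.72,-2.47,-0.29,1.08,1],
  [-1.7,0.19,0.62,-2.06,-0.24,0.9,1],
  [-1.27,0.14,0.47,-1.54,-0.18,0.67,1],
])

```text
clock: 14.88
position: [585.2, -274.7, 137.6]
orientation: [[0.18, 0.852, 0.491], [0.984, -0.156, -0.089], [0.001, 0.499, -0.866]]
contact_force: [0.1, -0.0, -6.9]
width: 11.1
```

```bash
python3 look.py 10 side 210 80 320 190 6 top 290 120 420 220 6; python3 - <<'E'
from plan import *
Rd=Rt(-10.4,30); n=-Rd[:,2]; D=np.array([628.7,-281.8,62.5])+n*(17.65+70)
plan(D,Rd,n=1)
E
```

```text
14.975 [ 585.01 -275.03  137.31] [[0.181, 0.8526, 0.4901], [0.9835, -0.1573, -0.0895], [0.0008, 0.4982, -0.867]] [-0.02  1.51 -6.36] 11.1875134223958 [-0.729  0.468  1.566  0.417  0.695 -0.813]
dist 1.7 turn [-0.12 -0.03 -0.05]
[0.12,0.09,-0.08, -0.12,-0.03,-0.05]
```

View pics/side_10_c.png

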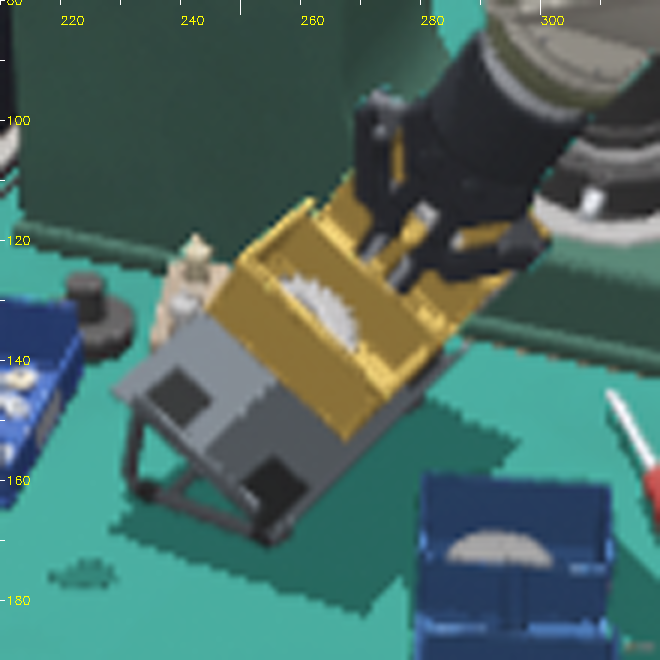

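View pics/top_10_c.png

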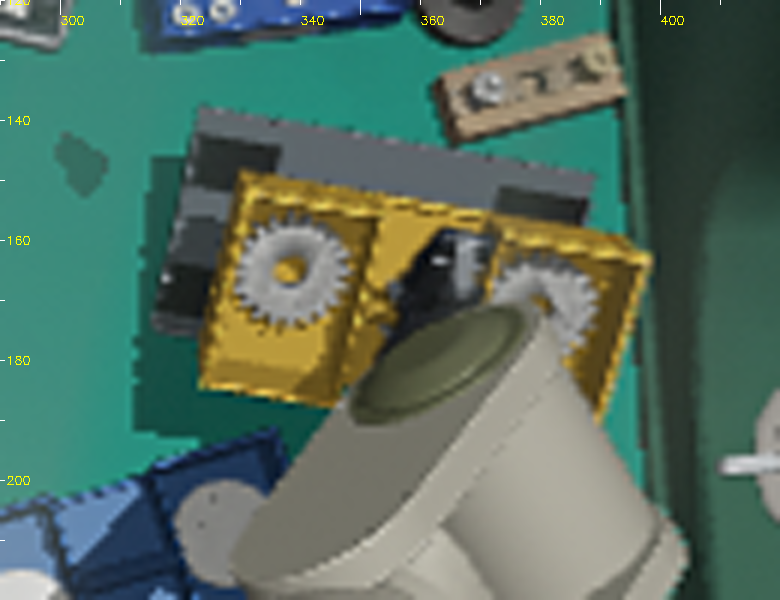

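```bash
python3 - <<'E'
from fit import *
from plan import Rt
Rd=Rt(-10.4,30); T=np.column_stack([Rd[:,1],Rd[:,0],-Rd[:,2]])
p=np.array([585.0,-275.0,137.3])-T[:,2]*17.65
top=[((245,170),(52,100,54)),((650,258),(52,-100,54)),((203,388),(-52,100,54))]
side=[((243,262),(52,100,54)),((390,400),(-52,100,54))]
P=[(ct,c,l) for c,l in zip(C([a for a,_ in top],(290,120),6),[l for _,l in top])]
Q=[(cs,c,l) for c,l in zip(C([a for a,_ in side],(210,80),6),[l for _,l in side])]
Os={'top':np.array([628.1,-279.4,62.5]),'side':np.array([629.2,-279.5,62.5]),'both':np.array([628.56,-279.33,62.5])}
for nm,pts in(('top',P),('side',Q),('both',P+Q)):
    f=lambda s:np.concatenate([proj(c,p+T@(np.array(l)+[s[0],s[1],0])+T@np.array([0,0,0]))[0]-u for c,u,l in pts])
    s=least_squares(f,[0,0]); o=p+T@[s.x[0],s.x[1],0]; print(nm,'corr',s.x.round(1),'tray in stand frame',(T.T@(o-Os[nm])).round(1),s.fun.round(1))
E
```

```text
top corr [ 2.4 -3.1] tray in stand frame [ 2.4 -6.6 68.7] [ 0.3  2.3 -0.  -1.  -0.2 -1.4]
side corr [-3.7  4.5] tray in stand frame [-4.6  0.9 69.3] [-0.   0.2  0.  -0.2]
both corr [ 0.3 -1.7] tray in stand frame [-0.1 -5.3 68.9] [-0.4  2.9 -0.7 -0.4 -0.8 -0.8  0.1 -1.5  0.  -2. ]
```

```bash
python3 -c "
from h import *
crop('pics/side_10.png','pics/z1.png',235,95,305,160,11)
crop('pics/top_10.png','pics/z2.png',318,140,403,195,9)"
```

```text
(no output)
```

View pics/z1.png

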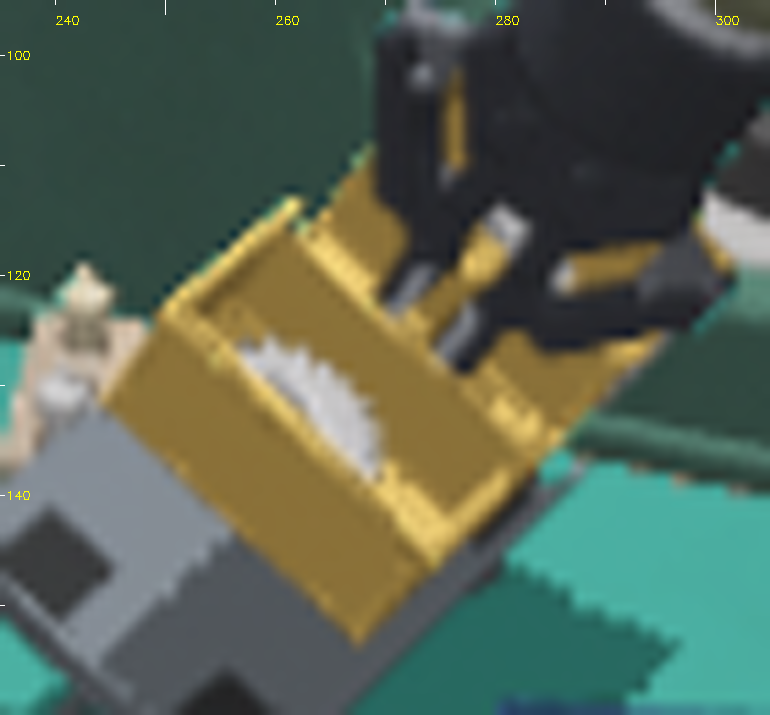

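View pics/z2.png

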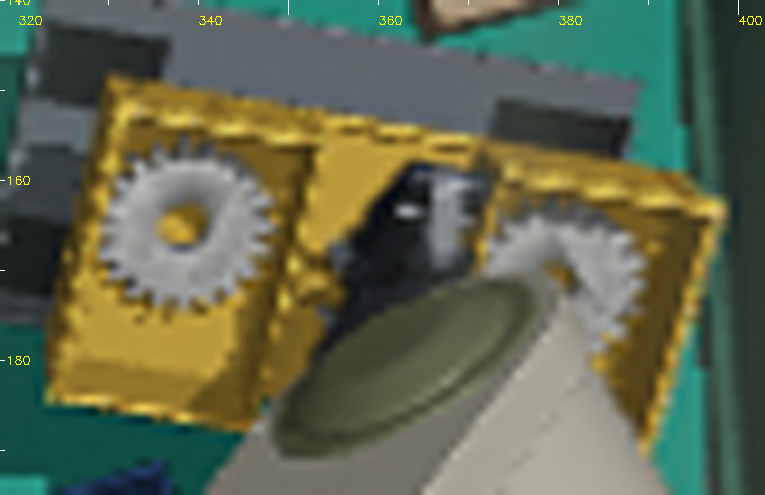

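```bash
python3 - <<'E'
from fit import *
from plan import Rt
Rd=Rt(-10.4,30); T=np.column_stack([Rd[:,1],Rd[:,0],-Rd[:,2]])
p=np.array([585.0,-275.0,137.3])-T[:,2]*17.65
top=[((112,95),(52,100,54)),((725,205),(52,-100,54)),((45,402),(-52,100,54)),((108,75),(52,100,6))]
side=[((158,305),(52,100,54)),((432,570),(-52,100,54)),((298,200),(52,28,54)),((98,402),(52,100,6)),((358,644),(-52,100,6))]
P=[(ct,c,l) for c,l in zip(C([a for a,_ in top],(318,140),9),[l for _,l in top])]
Q=[(cs,c,l) for c,l in zip(C([a for a,_ in side],(235,95),11),[l for _,l in side])]
Os={'top':np.array([628.1,-279.4,62.5]),'side':np.array([629.2,-279.5,62.5]),'both':np.array([628.56,-279.33,62.5])}
for nm,pts in(('top',P),('side',Q),('both',P+Q)):
  for m in (2,3,5):
    def f(s):
        s=np.r_[s,np.zeros(5-len(s))]; Ra=cv2.Rodrigues(np.array([s[3],0,s[4]])/57.3)[0]
        return np.concatenate([proj(c,p+T@(Ra@(np.array(l)-[0,0,37])+[s[0],s[1],37+s[2]]))[0]-u for c,u,l in pts])
    s=least_squares(f,np.zeros(m)); o=p+T@(np.r_[s.x,np.zeros(3)][:3]); print(nm,m,'corr',s.x.round(1),'in stand frame',(T.T@(o-Os[nm])).round(1),np.abs(s.fun).mean().round(2))
E
```

```text
top 2 corr [-0.1 -3.3] in stand frame [-0.1 -6.7 68.7] 0.52
top 3 corr [ 2.5 -1.  11.1] in stand frame [ 2.5 -4.5 79.8] 0.43
top 5 corr [ 1.5 -2.6  7.5 -3.7  0.8] in stand frame [ 1.5 -6.  76.2] 0.38
side 2 corr [-0.3  2.3] in stand frame [-1.2 -1.2 69.3] 0.49
side 3 corr [-0.8  6.2  3.5] in stand frame [-1.7  2.6 72.7] 0.49
side 5 corr [-2.1  4.7  8.3 -4.5 -1.1] in stand frame [-3.1  1.1 77.5] 0.38
both 2 corr [-0.  -1.4] in stand frame [-0.4 -5.  68.9] 0.57
both 3 corr [-0.3 -3.6 -4.4] in stand frame [-0.7 -7.2 64.5] 0.55
both 5 corr [ 0.3 -3.2  1.3 -4.   0.3] in stand frame [-0.1 -6.8 70.2] 0.43
```

Call:
play_rows([
  [0.4,0.15,0.5,0,0,0,1],
  [0,0,1.5,0,0,0,1],
  [0,0,1.5,0,0,0,1],
  [0,0,1.0,0,0,0,1],
  [0,0,0.5,0,0,0,1],
  [0,0,0,0,0,0,1],
])

```text
clock: 15.72
position: [612.5, -274.9, 95.5]
orientation: [[0.18, 0.852, 0.492], [0.984, -0.156, -0.089], [0.0, 0.5, -0.866]]
contact_force: [0.4, 0.4, -6.0]
width: 11.1
```

```bash
python3 look.py 11 side 220 100 300 175 9 top 305 125 405 200 8
```

```text
15.825 [ 612.51 -275.07   96.19] [[0.1798, 0.8517, 0.4922], [0.9837, -0.1555, -0.0901], [-0.0002, 0.5004, -0.8658]] [ 0.05  0.18 -7.03] 10.638725316280597 [-0.695  0.558  1.545  0.438  0.619 -0.819]
```

View pics/side_11_c.png

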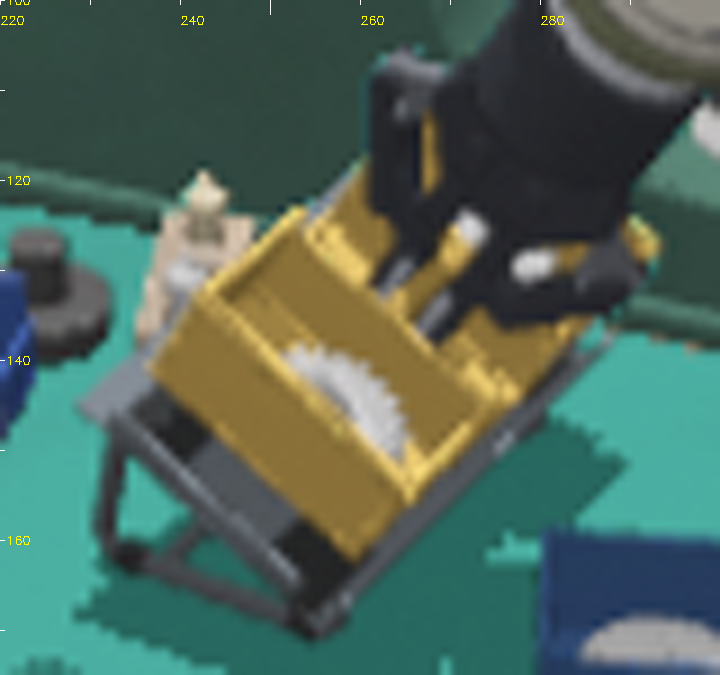

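View pics/top_11_c.png

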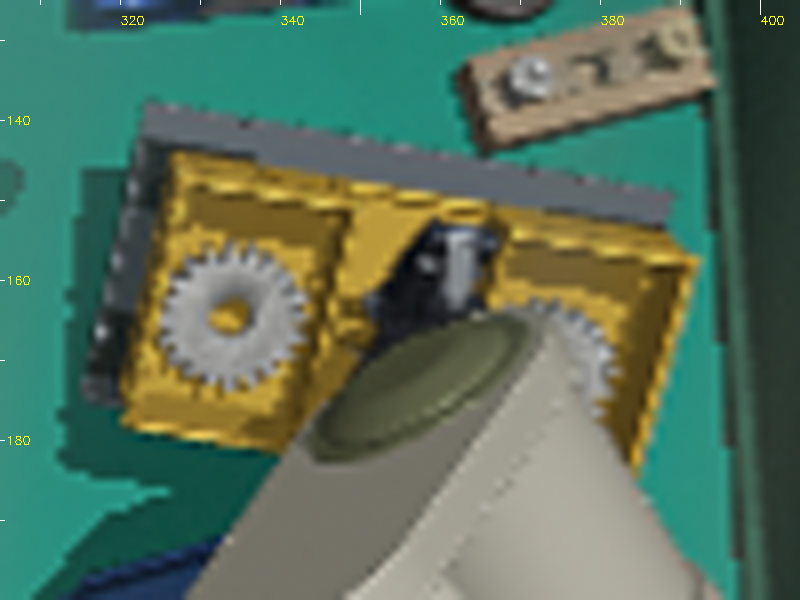

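```bash
cat > sfit.py <<'E'
from fit import *
from plan import Rt
Rd=Rt(-10.4,30); T=np.column_stack([Rd[:,1],Rd[:,0],-Rd[:,2]])
Os={'top':np.array([628.1,-279.4,62.5]),'side':np.array([629.2,-279.5,62.5]),'both':np.array([628.56,-279.33,62.5])}
def run(p,top,to,ts,side,so,ss,ms=(2,3,5)):
    P=[(ct,c,l) for c,l in zip(C([a for a,_ in top],to,ts),[l for _,l in top])]
    Q=[(cs,c,l) for c,l in zip(C([a for a,_ in side],so,ss),[l for _,l in side])]
    for nm,pts in(('top',P),('side',Q),('both',P+Q)):
      for m in ms:
        def f(s):
            s=np.r_[s,np.zeros(5-len(s))]; Ra=cv2.Rodrigues(np.array([s[3],0,s[4]])/57.3)[0]
            return np.concatenate([proj(c,p+T@(Ra@(np.array(l)-[0,0,37])+[s[0],s[1],37+s[2]]))[0]-u for c,u,l in pts])
        s=least_squares(f,np.zeros(m)); o=p+T@(np.r_[s.x,np.zeros(3)][:3]); print(nm,m,'corr',s.x.round(1),'in stand frame',(T.T@(o-Os[nm])).round(1),np.abs(s.fun).mean().round(2))
E
python3 - <<'E'
from sfit import *
p=np.array([612.5,-275.0,95.9])-T[:,2]*17.65
run(p,[((172,180),(52,100,54)),((700,262),(52,-100,54)),((125,425),(-52,100,54)),((178,152),(52,100,6))],(305,125),8,
 [((205,290),(52,100,54)),((410,500),(-52,100,54)),((303,210),(52,28,54)),((150,367),(52,100,6)),((355,560),(-52,100,6))],(220,100),9)
E
```

```text
top 2 corr [-1.8 -3. ] in stand frame [ 0.9 -1.5 19.3] 0.48
top 3 corr [-1.5 -2.7  1.6] in stand frame [ 1.3 -1.2 20.9] 0.48
top 5 corr [-1.8 -4.5  0.  -8.   2. ] in stand frame [ 0.9 -3.  19.4] 0.13
side 2 corr [-1.3  0.9] in stand frame [ 0.5  2.3 19.9] 0.47
side 3 corr [  0.5 -12.4 -12.6] in stand frame [  2.3 -11.    7.3] 0.4
side 5 corr [ -1.4 -11.  -10.1  -1.   -1.2] in stand frame [ 0.3 -9.6  9.8] 0.39
both 2 corr [-1.4 -1.6] in stand frame [ 1.  -0.2 19.6] 0.52
both 3 corr [-1.6 -3.2 -3.3] in stand frame [ 0.8 -1.8 16.3] 0.5
both 5 corr [-1.1 -3.   0.8 -2.8  0.3] in stand frame [ 1.2 -1.6 20.3] 0.49
```

Call:
play_rows([
  [0,0,0.5,0,0,0,1],
  [0,0,0.5,0,0,0,1],
  [0,0,0.3,0,0,0,1],
  [0,0,0.2,0,0,0,1],
  [0,0,0.1,0,0,0,1],
  [0,0,0,0,0,0,1],
])

```text
clock: 16.58
position: [620.3, -276.4, 81.9]
orientation: [[0.18, 0.852, 0.492], [0.984, -0.156, -0.09], [0.0, 0.5, -0.866]]
contact_force: [-0.3, -1.1, -6.5]
width: 11.1
```

Call:
play_rows([
  [0,0,0.1,0,0,0,1],
  [0,0,0,0,0,0,1],
])

```text
clock: 16.82
position: [620.8, -276.5, 81.1]
orientation: [[0.18, 0.852, 0.492], [0.984, -0.156, -0.09], [0.0, 0.5, -0.866]]
contact_force: [0.3, 0.3, -6.5]
width: 11.0
```

Call:
play_rows([
  [0,0,0.1,0,0,0,1],
  [0,0,0.1,0,0,0,1],
  [0,0,0,0,0,0,1],
])

```text
clock: 17.2
position: [621.8, -276.6, 79.6]
orientation: [[0.18, 0.852, 0.492], [0.984, -0.155, -0.09], [-0.0, 0.5, -0.866]]
contact_force: [-2.4, 2.0, -2.4]
width: 11.1
```

Contact is starting.

Call:
play_rows([
  [0,0,0.1,0,0,0,1],
  [0,0,0,0,0,0,1],
])

```text
clock: 17.45
position: [622.0, -276.6, 79.4]
orientation: [[0.179, 0.852, 0.492], [0.984, -0.155, -0.09], [-0.0, 0.5, -0.866]]
contact_force: [-8.7, 4.5, 4.6]
width: 11.2
```

```bash
python3 look.py 12 side 220 100 300 175 9 top 305 125 405 200 8
```

```text
17.55 [ 622.01 -276.57   79.42] [[0.1793, 0.8518, 0.4922], [0.9838, -0.1552, -0.0899], [-0.0002, 0.5003, -0.8659]] [-8.37  3.99  4.5 ] 10.977909833886763 [-0.686  0.594  1.534  0.448  0.593 -0.826]
```

View pics/side_12_c.png

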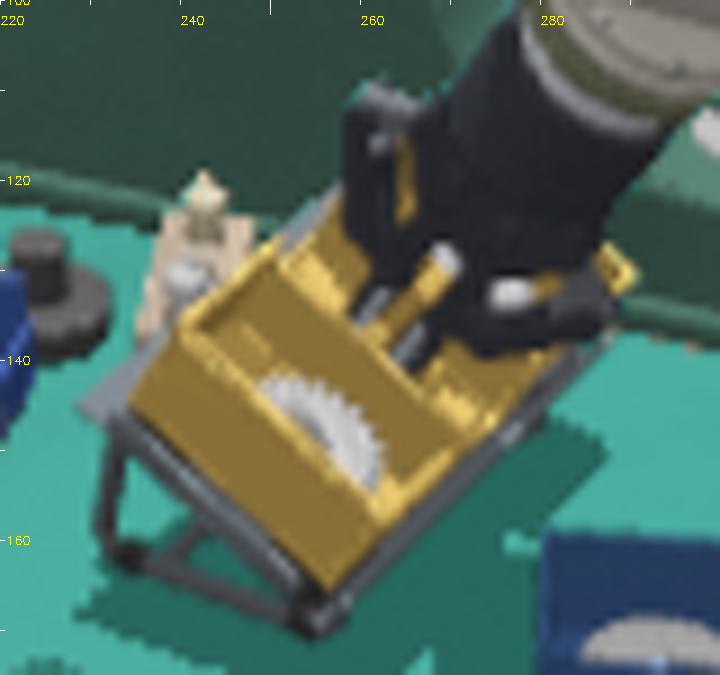

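View pics/top_12_c.png

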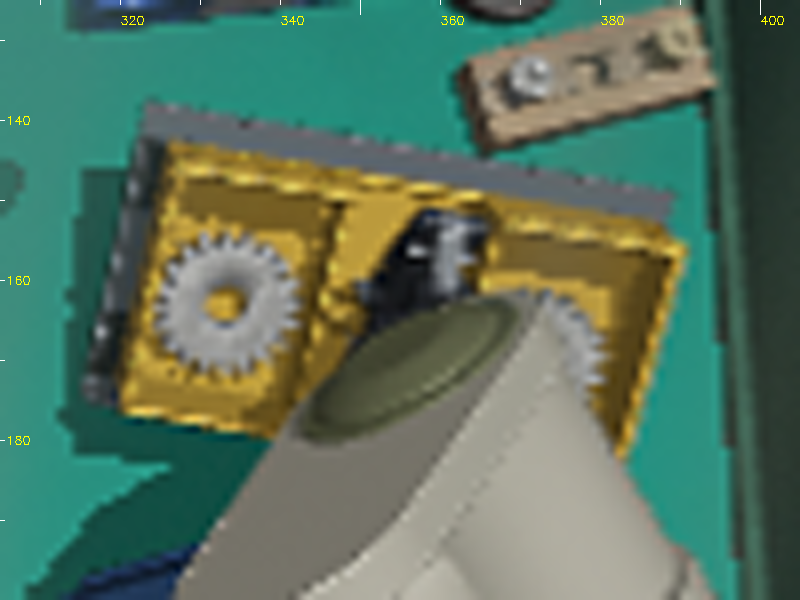

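Call:
play_rows([
  [0,0,0,0,0,0,0.6],
  [0,0,0,0,0,0,0.2],
  [0,0,0,0,0,0,-0.2],
  [0,0,0,0,0,0,-0.3],
  [0,0,-1,0,0,0,-0.3],
  [0,0,-3,0,0,0,-0.3],
  [0,0,-5,0,0,0,-0.3],
  [0,0,-4,0,0,0,-0.3],
])

```text
clock: 18.55
position: [557.4, -264.9, 193.2]
orientation: [[0.18, 0.852, 0.493], [0.984, -0.155, -0.091], [-0.001, 0.501, -0.866]]
contact_force: [-1.2, -0.1, 0.8]
width: 55.2
```

```bash
python3 look.py 13 side 220 100 300 175 9 top 305 125 405 200 8;
```

```text
18.65 [ 557.96 -265.61  195.93] [[0.1804, 0.8492, 0.4964], [0.9836, -0.1537, -0.0945], [-0.0039, 0.5053, -0.863]] [ 0.53 -0.31 -0.4 ] 54.90997830861801 [-0.752  0.35   1.568  0.385  0.801 -0.782]
```

View pics/side_13_c.png

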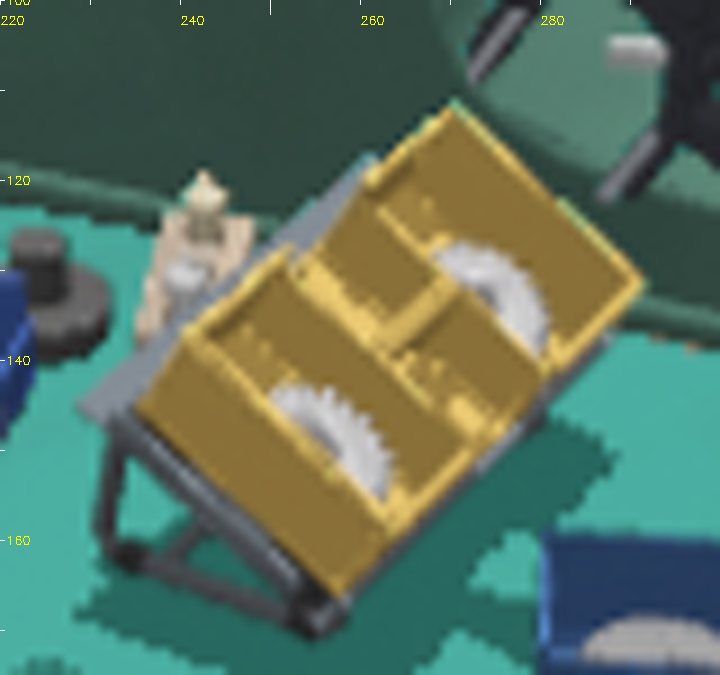

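View pics/top_13_c.png

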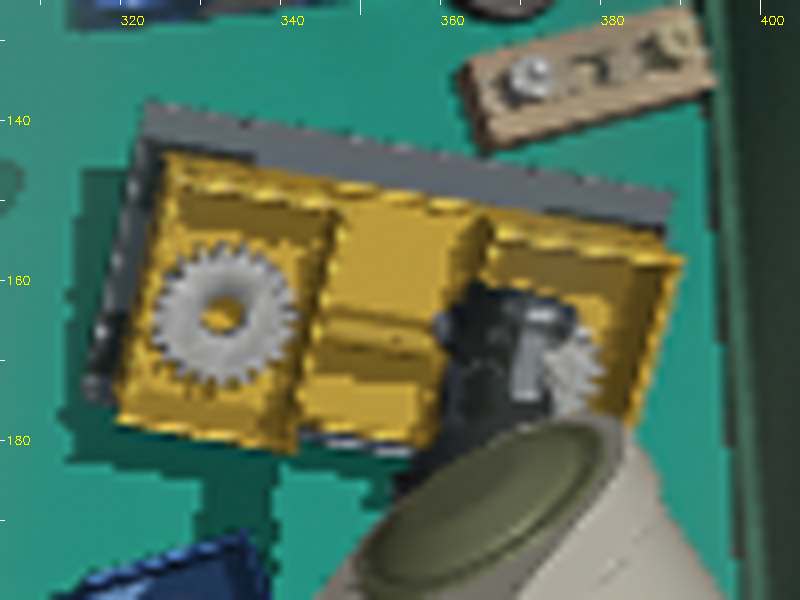

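```bash
python3 - <<'E'
from plan import *
cur=(np.array([558,-264.9,192]),Rt(-10.35,30))
M=np.array([500,20,200.]); plan(M,Rt(0,0),n=9,cur=cur,ramp=False)
plan([454.4,316.3,130],Rt(10),n=9,cur=(M,Rt(0)))
E
```

```text
dist 290.9 turn [ 29.92   2.71 -10.11]
[3.00,-1.00,-0.68, 3.32,0.30,-1.12]
[3.02,-0.98,-0.61, 3.32,0.30,-1.12]
[3.04,-0.95,-0.53, 3.32,0.30,-1.12]
[3.06,-0.92,-0.46, 3.32,0.30,-1.12]
[3.08,-0.88,-0.39, 3.32,0.30,-1.12]
[3.10,-0.84,-0.33, 3.32,0.30,-1.12]
[3.12,-0.80,-0.26, 3.32,0.30,-1.12]
[3.14,-0.75,-0.20, 3.32,0.30,-1.12]
[3.15,-0.70,-0.14, 3.32,0.30,-1.12]
dist 307.9 turn [  0.   0. -10.]
[2.15,-0.33,0.51, 0.00,0.00,-0.73]
[3.01,-0.42,0.71, 0.00,0.00,-1.02]
[3.63,-0.45,0.85, 0.00,0.00,-1.22]
[4.01,-0.41,0.94, 0.00,0.00,-1.34]
[4.14,-0.32,0.97, 0.00,0.00,-1.39]
[4.02,-0.21,0.94, 0.00,0.00,-1.34]
[3.66,-0.11,0.85, 0.00,0.00,-1.22]
[3.04,-0.03,0.71, 0.00,0.00,-1.02]
[2.18,0.02,0.51, 0.00,0.00,-0.73]
```

Call:
play_rows([
  [3.0,-1.0,-0.68,3.32,0.3,-1.12,-0.3],
  [3.02,-0.98,-0.61,3.32,0.3,-1.12,-0.3],
  [3.04,-0.95,-0.53,3.32,0.3,-1.12,-0.3],
  [3.06,-0.92,-0.46,3.32,0.3,-1.12,-0.3],
  [3.08,-0.88,-0.39,3.32,0.3,-1.12,-0.3],
  [3.1,-0.84,-0.33,3.32,0.3,-1.12,-0.3],
  [3.12,-0.8,-0.26,3.32,0.3,-1.12,-0.3],
  [3.14,-0.75,-0.2,3.32,0.3,-1.12,-0.3],
  [3.15,-0.7,-0.14,3.32,0.3,-1.12,-0.3],
])

```text
clock: 19.77
position: [500.1, 20.8, 198.8]
orientation: [[-0.0, 1.0, -0.001], [1.0, 0.0, 0.0], [0.0, -0.001, -1.0]]
contact_force: [0.1, -0.6, 0.2]
width: 55.6
```

Call:
play_rows([
  [2.15,-0.33,0.5,0,0,-0.73,-0.3],
  [3.0,-0.42,0.7,0,0,-1.02,-0.3],
  [3.63,-0.45,0.85,0,0,-1.22,-0.3],
  [4.0,-0.41,0.95,0,0,-1.34,-0.3],
  [4.14,-0.32,0.95,0,0,-1.39,-0.3],
  [4.0,-0.21,0.95,0,0,-1.34,-0.3],
  [3.66,-0.11,0.85,0,0,-1.22,-0.3],
  [3.04,0,0.7,0,0,-1.02,-0.3],
  [2.18,0,0.5,0,0,-0.73,-0.3],
  [0,0,0,0,0,0,-0.3],
  [0,0,0,0,0,0,-0.3],
])

```text
clock: 21.15
position: [455.2, 315.0, 129.4]
orientation: [[-0.173, 0.985, 0.001], [0.985, 0.173, -0.0], [-0.0, 0.0, -1.0]]
contact_force: [0.2, 0.1, 0.9]
width: 55.4
```

```bash
python3 look.py 14 side 200 200 285 345 5 top 305 125 405 200 8;python3 - <<'E'
from plan import *
plan([454.4,316.3,19],Rt(10),n=1)
E
python3 -c "
from h import *
crop('pics/top_14.png','pics/t14.png',160,120,250,190,8)
crop('pics/side_14.png','pics/s14.png',220,100,300,175,9)
"
```

```text
21.25 [455.43 314.82 129.57] [[-0.1722, 0.9851, 0.0008], [0.9851, 0.1722, 0.0], [-0.0001, 0.0008, -1.0]] [-0.13  0.57  0.59] 55.51113783163279 [ 0.391  0.481  1.448 -0.     1.212  0.218]
dist 110.6 turn [ 0.05  0.01 -0.08]
[0.17,-0.08,11.06, 0.05,0.01,-0.08]
```

View pics/side_14_c.png

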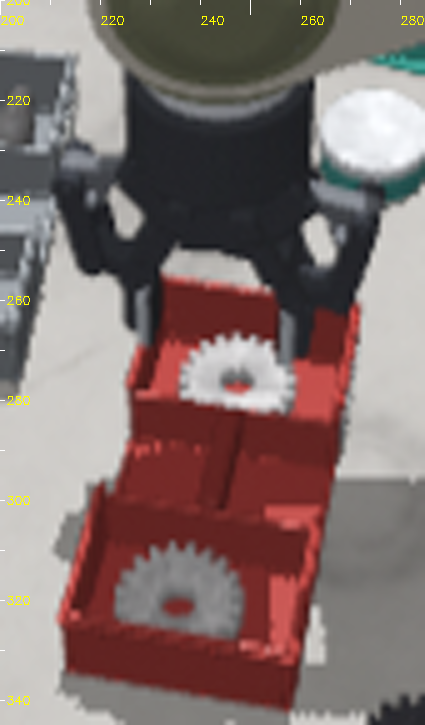

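View pics/top_14_c.png

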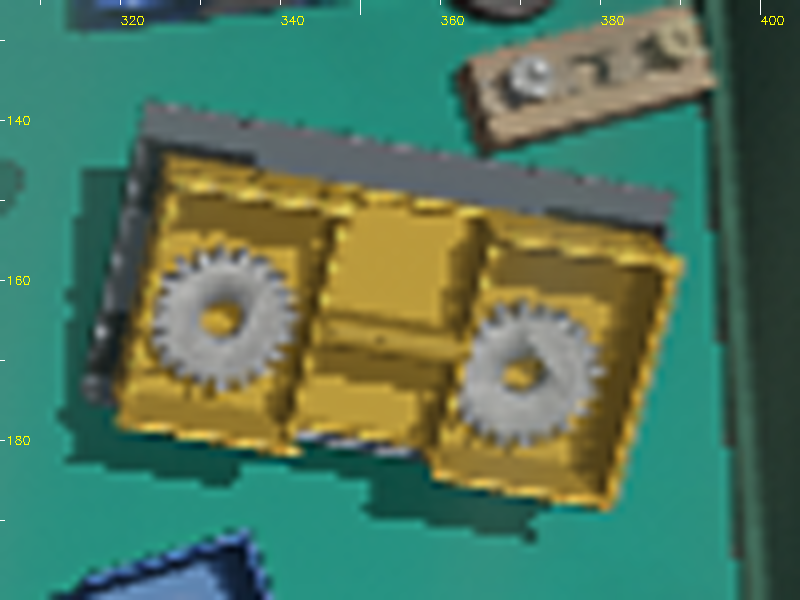

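View pics/t14.png

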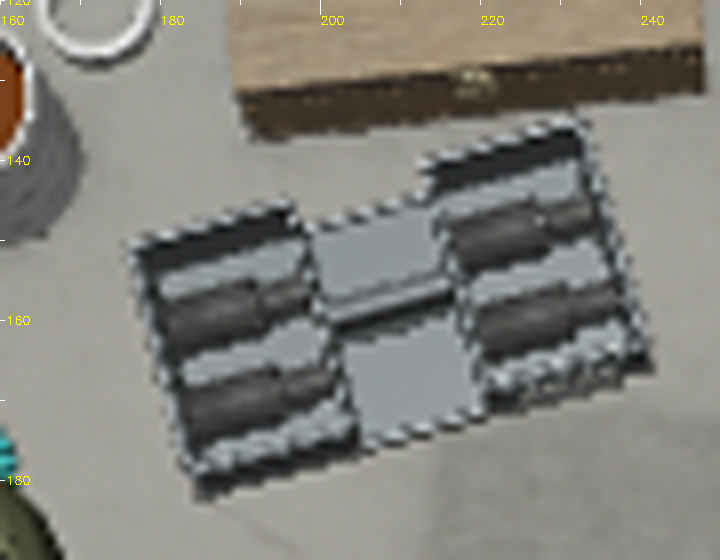

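View pics/s14.png

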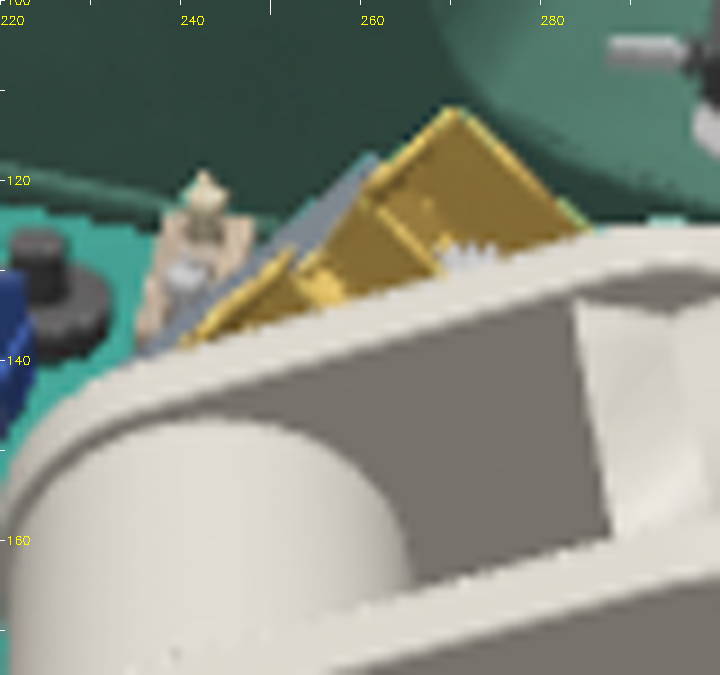

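```bash
python3 -c "
from h import *
crop('pics/side_13.png','pics/s13g.png',150,195,225,285,8)"
```

```text
(no output)
```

View pics/s13g.png

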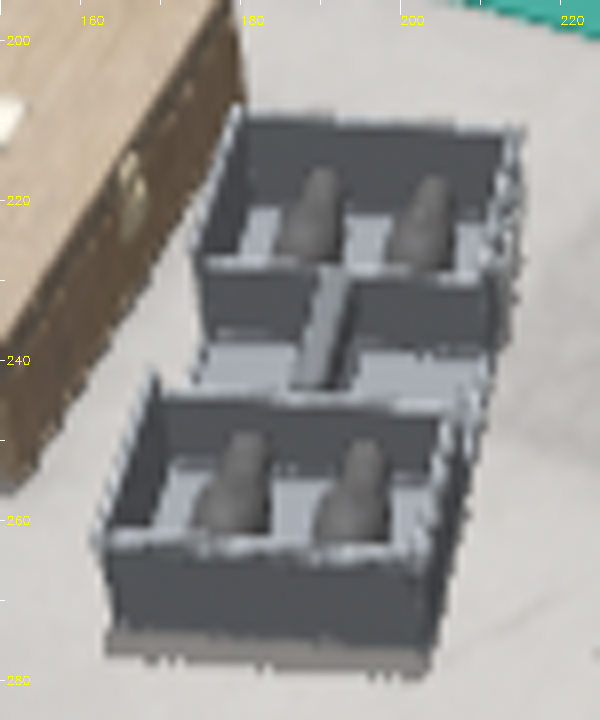

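```bash
python3 - <<'E'
from fit import *
L=[(52,100,54),(52,-100,54),(-52,-100,54),(-52,100,54)]
LS=[(52,100,54),(-52,100,54),(52,-100,54),(-52,-100,54)]
P=[(ct,u,l) for u,l in zip(C([(130,245),(578,115),(652,368),(200,498)],(160,120),8),L)]
Q=[(cs,u,l) for u,l in zip(C([(97,542),(430,562),(235,106),(520,130)],(150,195),8),LS)]
for pts in (P,Q,P+Q):
    x,e=tray(pts,0,(650,200,.27)); print(x[:2].round(1),np.degrees(x[2]).round(2)); 
print(e.round(2).tolist())
# finger proj over red
p=np.array([455.43,314.8,0]);y=np.array([.985,.172,0]);x=np.array([-.172,.985,0])
print([proj(cs,p+[0,0,136]+s*y*27.7+x*11)[0].round(1).tolist() for s in(1,-1)])
from sfit import *
# yellow on stand from top_14 (305,125)x8 and side_13 (220,100)x9
p=np.array([628.6,-279.4,62.5])
run(p,[((165,180),(52,100,54)),((683,262),(52,-100,54)),((118,425),(-52,100,54)),((612,508),(-52,-100,54)),((168,153),(52,100,6))],(305,125),8,
 [((180,333),(52,100,54)),((390,530),(-52,100,54)),((455,103),(52,-100,54)),((645,285),(-52,-100,54)),((133,408),(52,100,6)),((340,598),(-52,100,6))],(220,100),9)
E
```

```text
[648.5 196.6] 16.24
[654.2 202.9] 16.29
[652.4 200.2] 16.16
[[-1.19, 0.34], [-0.11, 0.34], [-0.83, -2.74], [-2.13, -2.28], [1.23, -0.71], [0.86, -0.44], [1.02, -0.01], [1.22, -0.81]]
[[230.6, 268.5], [255.3, 272.4]]
top 2 corr [-4.6 -1.5] in stand frame [-4.2 -1.4 -0.2] 0.33
top 3 corr [-3.3 -0.4  5.2] in stand frame [-2.9 -0.3  5. ] 0.33
top 5 corr [-5.3 -2.6 -3.3 -4.8  1.3] in stand frame [-4.9 -2.6 -3.6] 0.19
side 2 corr [-2.2  3.2] in stand frame [-2.7  3.2  0.3] 0.3
side 3 corr [-1.8  0.3 -2.7] in stand frame [-2.4  0.3 -2.4] 0.31
side 5 corr [-1.5 -5.8 -7.9 -0.6 -0.5] in stand frame [-2.  -5.8 -7.6] 0.24
both 2 corr [-3.2  0.2] in stand frame [-3.1  0.1 -0. ] 0.53
both 3 corr [-3.4 -1.1 -2.7] in stand frame [-3.3 -1.2 -2.7] 0.48
both 5 corr [-3.4 -1.2 -2.5 -0.6 -0.1] in stand frame [-3.4 -1.2 -2.5] 0.48
```

```bash
python3 - <<'E'
from fit import *
p=np.array([454.4,316.3,0]);y=np.array([.985,.172,0]);x=np.array([-.172,.985,0])
for dx in(-2,0,2): print(dx,[proj(cs,p+[0,0,50]+y*(dx+a)+x*b)[0].round(1).tolist() for a in(6,-6) for b in(28,-28)])
for dy in(-3,0,3): print(dy,[proj(cs,p+[0,0,46]+y*a+x*(dy+b))[0].round(1).tolist() for a in(-52,) for b in(28.5,-28.5)])
crop('pics/side_14.png','pics/b14.png',215,270,275,315,12)
E
```

```text
-2 [[240.0, 300.2], [244.8, 280.8], [245.1, 301.1], [249.7, 281.6]]
0 [[239.1, 300.1], [244.0, 280.7], [244.2, 300.9], [248.8, 281.4]]
2 [[238.3, 299.9], [243.1, 280.5], [243.4, 300.8], [248.0, 281.3]]
-3 [[264.1, 304.3], [267.9, 284.3]]
0 [[263.9, 305.4], [267.7, 285.3]]
3 [[263.7, 306.6], [267.5, 286.3]]
```

View pics/b14.png

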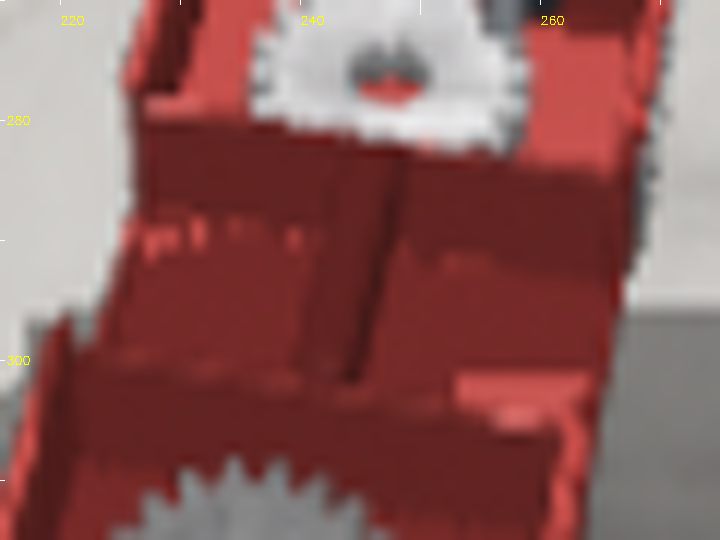

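```bash
python3 - <<'E'
from fit import *
def q(p,yaw,z,b,a=0): 
    return proj(cs,np.array([p[0],p[1],z])+Rz(np.radians(yaw))@[a,b,46.])[0].round(1)
print('yellow tool 653.9,203.0 near',q((653.9,203),15.93,48,28.5),q((653.9,203),15.93,48,28.5,40),q((653.9,203),15.93,48,28.5,-45))
print('red tool 454.4,316.3',q((455.4,316.3),10,0,28.5,30),q((455.4,316.3),10,0,28.5,-45))
E
python3 -c "
from h import *
crop('pics/side_5.png','pics/a.png',160,200,220,245,12)
crop('pics/side0.png','pics/b.png',215,270,275,315,12)"
```

```text
yellow tool 653.9,203.0 near [186.6 231.8] [171.2 230.7] [204.  232.9]
red tool 454.4,316.3 [228.6 299.5] [260.5 304.8]
```

View pics/a.png

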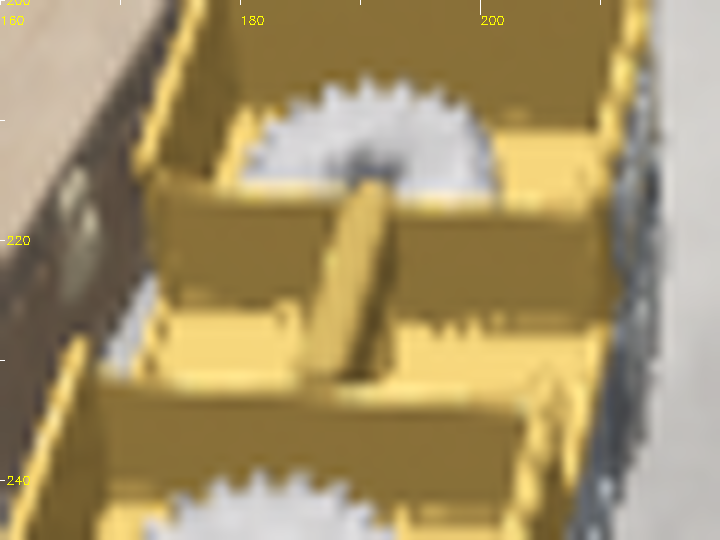

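View pics/b.png

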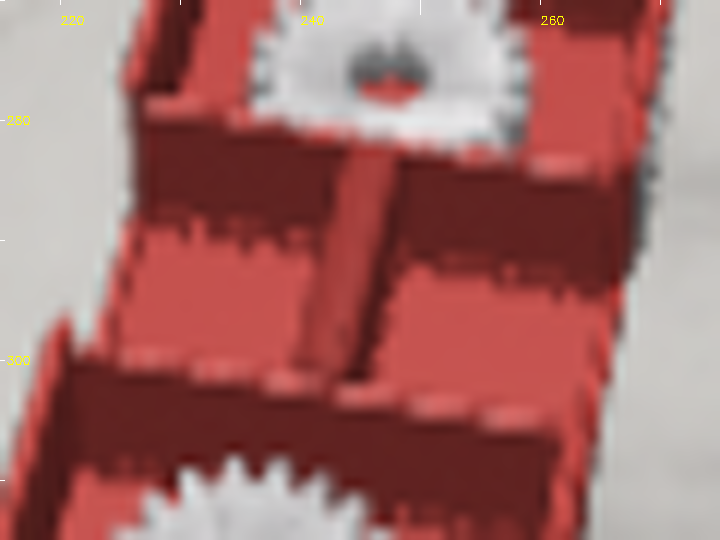

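Call:
play_rows([
  [0.03,0,2.0,0,0,0,-0.3],
  [0,0,4.0,0,0,0,-0.3],
  [0,0,3.0,0,0,0,-0.3],
  [0,0,1.5,0,0,0,-0.3],
  [0,0,0.6,0,0,0,-0.3],
  [0,0,0,0,0,0,-0.3],
])

```text
clock: 22.0
position: [455.5, 315.8, 18.9]
orientation: [[-0.173, 0.985, 0.001], [0.985, 0.173, 0.0], [0.0, 0.001, -1.0]]
contact_force: [-0.3, 0.2, -0.5]
width: 55.4
```

Call:
play_rows([
  [0,0,0,0,0,0,0.3],
  [0,0,0,0,0,0,0.6],
  [0,0,0,0,0,0,1],
  [0,0,0,0,0,0,1],
  [0,0,0,0,0,0,1],
], squeeze=20)

```text
clock: 22.62
position: [455.5, 316.0, 18.9]
orientation: [[-0.173, 0.985, 0.002], [0.985, 0.173, 0.001], [0.0, 0.002, -1.0]]
contact_force: [-1.3, 1.1, 5.6]
width: 11.4
```

```bash
python3 look.py 15 side 200 240 285 345 7
```

```text
22.675 [455.48 316.01  18.9 ] [[-0.1731, 0.9849, 0.0016], [0.9849, 0.1731, 0.0006], [0.0003, 0.0017, -1.0]] [-0.37  0.53  5.62] 11.619415505680621 [ 0.393  0.629  1.563 -0.     0.948  0.219]
```

View pics/side_15_c.png

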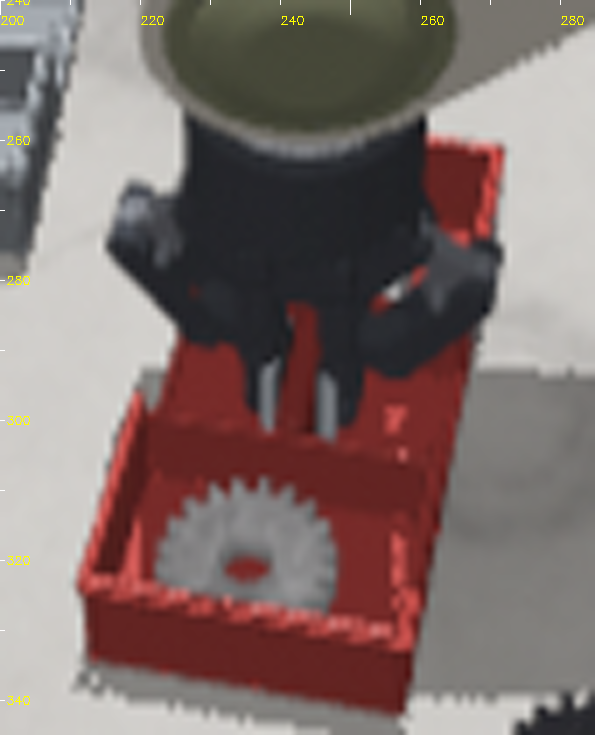

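```bash
python3 - <<'E'
from plan import *
plan([653.9,203.3,155],Rt(16.1),n=11,cur=(np.array([455.5,316,170]),Rt(9.97)))
E
```

```text
dist 228.7 turn [ 0.    0.   -6.13]
[-0.83,1.00,0.09, 0.00,0.00,-0.35]
[-1.13,1.35,0.12, 0.00,0.00,-0.47]
[-1.38,1.62,0.14, 0.00,0.00,-0.57]
[-1.56,1.80,0.16, 0.00,0.00,-0.64]
[-1.68,1.90,0.17, 0.00,0.00,-0.68]
[-1.74,1.92,0.17, 0.00,0.00,-0.70]
[-1.73,1.86,0.17, 0.00,0.00,-0.68]
[-1.65,1.72,0.16, 0.00,0.00,-0.64]
[-1.48,1.52,0.14, 0.00,0.00,-0.57]
[-1.25,1.25,0.12, 0.00,0.00,-0.47]
[-0.93,0.92,0.09, 0.00,0.00,-0.35]
```

Call:
play_rows([
  [0,0,0,0,0,0,1],
  [0,0,0,0,0,0,1],
  [0,0,-0.5,0,0,0,1],
  [0,0,-1.0,0,0,0,1],
  [0,0,-2.5,0,0,0,1],
  [0,0,-3.5,0,0,0,1],
  [0,0,-3.5,0,0,0,1],
  [0,0,-2.5,0,0,0,1],
  [0,0,-1.6,0,0,0,1],
], squeeze=80)

```text
clock: 23.8
position: [454.8, 315.7, 170.7]
orientation: [[-0.173, 0.985, 0.001], [0.985, 0.173, 0.0], [-0.0, 0.001, -1.0]]
contact_force: [-1.1, 0.2, -6.2]
width: 10.7
```

Call:
play_rows([
  [-0.83,1.0,0.1,0,0,-0.35,1],
  [-1.13,1.35,0.12,0,0,-0.47,1],
  [-1.38,1.62,0.14,0,0,-0.57,1],
  [-1.56,1.8,0.16,0,0,-0.64,1],
  [-1.68,1.9,0.17,0,0,-0.68,1],
  [-1.74,1.92,0.17,0,0,-0.7,1],
  [-1.73,1.86,0.17,0,0,-0.68,1],
  [-1.65,1.72,0.16,0,0,-0.64,1],
  [-1.48,1.52,0.14,0,0,-0.57,1],
  [-1.25,1.25,0.12,0,0,-0.47,1],
  [-0.93,0.92,0.1,0,0,-0.35,1],
  [0,0,0,0,0,0,1],
])

```text
clock: 25.3
position: [654.0, 202.1, 152.7]
orientation: [[-0.276, 0.961, -0.001], [0.961, 0.276, -0.0], [-0.0, -0.001, -1.0]]
contact_force: [-0.6, 0.0, -6.3]
width: 11.1
```

Call:
play_rows([
  [0,0,1,0,0,0,1],
  [0,0,2,0,0,0,1],
  [0,0,2,0,0,0,1],
  [0,0,1.5,0,0,0,1],
  [0,0,0.5,0,0,0,1],
  [0,0,0,0,0,0,1],
  [0,0,0,0,0,0,1],
])

```text
clock: 26.18
position: [653.9, 203.2, 84.9]
orientation: [[-0.277, 0.961, 0.002], [0.961, 0.277, 0.0], [-0.0, 0.002, -1.0]]
contact_force: [-0.5, -0.2, -6.5]
width: 10.9
```

```bash
python3 look.py 16 side 145 175 230 285 7 top 160 115 250 190 8; python3 - <<'E'
from plan import *
plan([653.9,203.3,67],Rt(16.1),n=1)
E
```

```text
26.275 [653.84 203.19  84.75] [[-0.2773, 0.9608, 0.0019], [0.9608, 0.2773, 0.0002], [-0.0003, 0.0019, -1.0]] [ 0.25 -0.06 -6.98] 10.752556304205937 [ 0.129  0.734  1.087 -0.     1.318 -0.152]
dist 17.8 turn [ 0.11  0.02 -0.  ]
[0.01,0.01,1.78, 0.11,0.02,-0.00]
```

View pics/side_16_c.png

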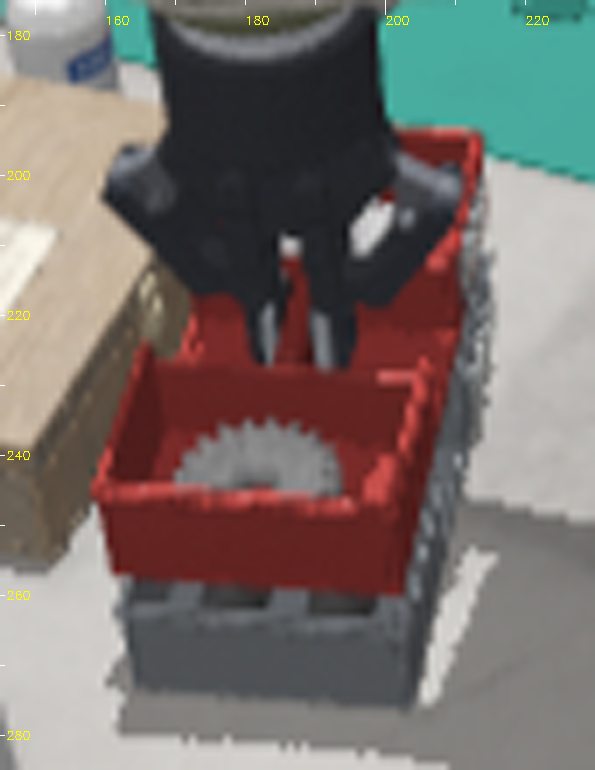

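View pics/top_16_c.png

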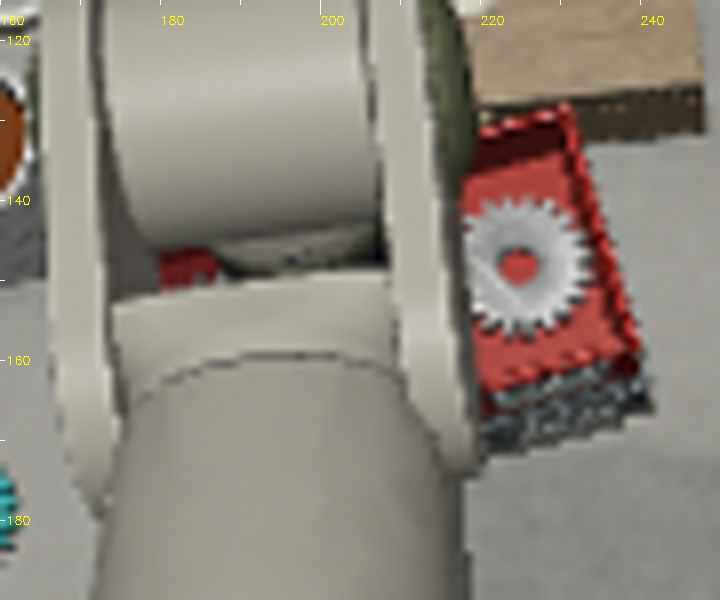

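```bash
python3 -c "
from h import *
crop('pics/side_16.png','pics/a16.png',150,190,222,282,8)"; python3 - <<'E'
from fit import *
def show(p,yaw,z):
    for l in [(52,100,54),(-52,100,54),(52,-100,54),(-52,-100,54),(52,100,6),(-52,100,6)]:
        u=proj(cs,Rz(np.radians(yaw))@np.array(l,float)+[p[0],p[1],z])[0]; print(l,u.round(1),((u+.5-[150,190])*8-.5).round(0))
print('red expected');show((654.2,202.9),16.2,65.85)
E
```

```text
red expected
(52, 100, 54) [158.  244.3] [ 68. 438.]
(-52, 100, 54) [201.2 247.1] [413. 460.]
(52, -100, 54) [176.4 190.7] [214.   9.]
(-52, -100, 54) [213.6 192.9] [513.  27.]
(52, 100, 6) [160.8 257.5] [ 90. 543.]
(-52, 100, 6) [202.6 260.3] [424. 566.]
```

View pics/a16.png

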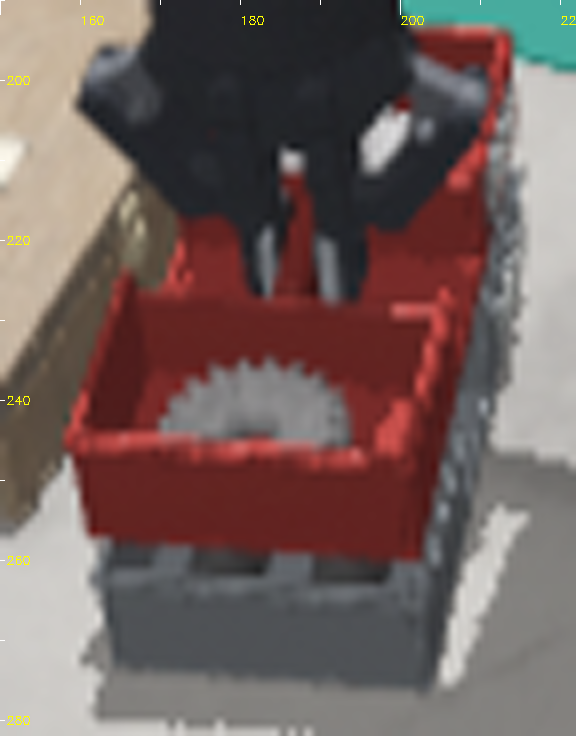

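Call:
play_rows([
  [0,0,0.5,0,0,0,1],
  [0,0,0.5,0,0,0,1],
  [0,0,0.2,0,0,0,1],
  [0,0,0.2,0,0,0,1],
  [0,0,0,0,0,0,1],
])

```text
clock: 26.9
position: [653.5, 203.2, 69.9]
orientation: [[-0.277, 0.961, 0.0], [0.961, 0.277, -0.0], [-0.0, 0.0, -1.0]]
contact_force: [-0.1, 0.6, -6.1]
width: 10.8
```

Call:
play_rows([
  [0,0,0.2,0,0,0,1],
  [0,0,0.1,0,0,0,1],
  [0,0,0,0,0,0,1],
])

```text
clock: 27.28
position: [653.6, 203.1, 67.1]
orientation: [[-0.277, 0.961, 0.001], [0.961, 0.277, 0.0], [-0.0, 0.001, -1.0]]
contact_force: [-0.2, -0.0, -5.5]
width: 10.6
```

Call:
play_rows([
  [0,0,0.1,0,0,0,1],
  [0,0,0.05,0,0,0,1],
  [0,0,0,0,0,0,1],
])

```text
clock: 27.65
position: [653.8, 203.1, 66.7]
orientation: [[-0.277, 0.961, 0.002], [0.961, 0.277, 0.0], [-0.0, 0.002, -1.0]]
contact_force: [-2.9, -1.6, 6.2]
width: 10.7
```

Call:
play_rows([
  [0,0,0,0,0,0,0.5],
  [0,0,0,0,0,0,0],
  [0,0,0,0,0,0,-0.3],
  [0,0,-2,0,0,0,-0.3],
  [0,0,-4,0,0,0,-0.3],
  [0,0,-4,0,0,0,-0.3],
])

```text
clock: 28.4
position: [653.4, 203.1, 166.5]
orientation: [[-0.277, 0.961, 0.0], [0.961, 0.277, -0.0], [-0.0, 0.0, -1.0]]
contact_force: [0.3, 0.0, -0.2]
width: 55.7
```

Call:
play_rows([
  [-1.1,-1.15,0,0,0,-0.1,-0.3],
  [-1.64,-1.72,0,0,0,0,-0.3],
  [-2.47,-2.58,0,0,0,0,-0.3],
  [-2.74,-2.86,0,0,0,0,-0.3],
  [-3.0,-3.15,0,0,0,0,-0.3],
  [-3.0,-3.15,0,0,0,0,-0.3],
  [-3.0,-3.15,0,0,0,0,-0.3],
  [-3.0,-3.15,0,0,0,0,-0.3],
  [-2.74,-2.86,1,0,0,0,-0.3],
  [-2.2,-2.29,2,0,0,0,-0.3],
  [-1.64,-1.72,2,0,0,0,-0.3],
  [-0.9,-0.86,2,0,0,0,-0.3],
])

```text
clock: 29.9
position: [454.6, -141.2, 95.0]
orientation: [[-0.278, 0.961, 0.001], [0.961, 0.278, -0.0], [-0.001, 0.001, -1.0]]
contact_force: [-0.7, -0.7, -0.2]
width: 55.1
```

```bash
python3 look.py 17 side 150 185 225 280 7 top 160 115 250 190 8; python3 - <<'E'
from plan import *
plan([454.7,-140,21.5],Rt(16.25),n=1)
E
```

```text
30.0 [ 453.95 -140.62   94.07] [[-0.2772, 0.9608, -0.0021], [0.9608, 0.2772, 0.0015], [0.0021, -0.0016, -1.0]] [-0.31  0.79  0.3 ] 55.161635218441155 [-0.55   0.412  1.706  0.     1.026 -0.831]
dist 72.6 turn [-0.09 -0.12 -0.16]
[0.02,0.10,7.26, -0.09,-0.12,-0.16]
```

View pics/side_17_c.png

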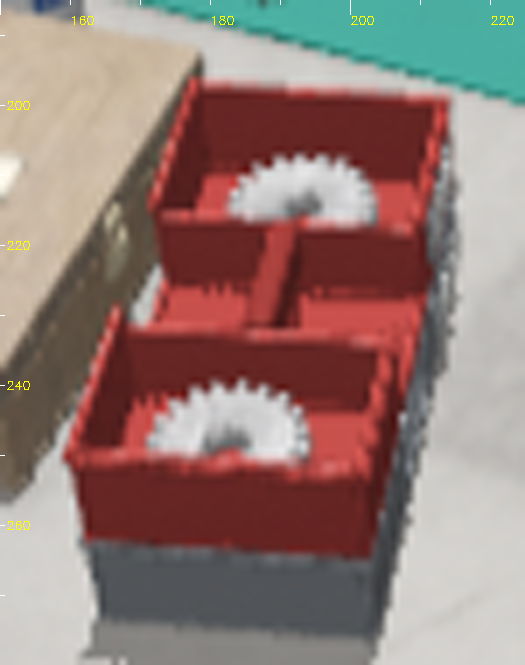

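View pics/top_17_c.png

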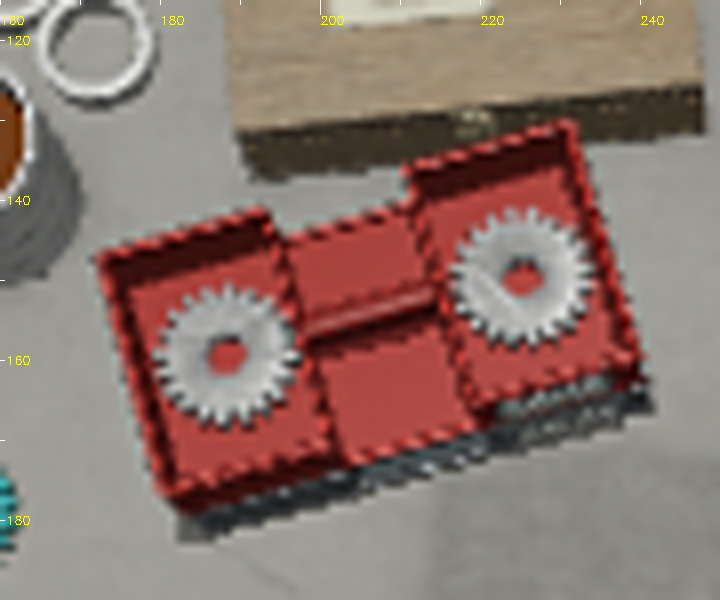

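Call:
play_rows([
  [0,0.05,1.0,0,0,-0.1,-0.3],
  [0,0,3.0,0,0,0,-0.3],
  [0,0,2.0,0,0,0,-0.3],
  [0,0,1.0,0,0,0,-0.3],
  [0,0,0.2,0,0,0,-0.3],
  [0,0,0,0,0,0,-0.3],
])

```text
clock: 30.75
position: [455.9, -140.0, 23.9]
orientation: [[-0.281, 0.96, 0.002], [0.96, 0.281, -0.001], [-0.001, 0.001, -1.0]]
contact_force: [0.7, 0.4, 0.1]
width: 55.7
```

Call:
play_rows([
  [0,0,0,0,0,0,0.3],
  [0,0,0,0,0,0,0.6],
  [0,0,0,0,0,0,1],
  [0,0,0,0,0,0,1],
  [0,0,0,0,0,0,1],
], squeeze=20)

```text
clock: 31.38
position: [455.7, -140.1, 23.7]
orientation: [[-0.281, 0.96, 0.001], [0.96, 0.281, -0.0], [-0.001, 0.001, -1.0]]
contact_force: [-0.2, 0.8, 5.0]
width: 11.8
```

```bash
python3 look.py 18 side 265 140 335 220 8
```

```text
31.425 [ 455.74 -140.08   23.7 ] [[-0.2807, 0.9598, 0.0013], [0.9598, 0.2807, -0.0003], [-0.0007, 0.0011, -1.0]] [0.67 1.3  6.24] 11.589955068646438 [-5.470e-01  5.300e-01  1.779e+00  1.000e-03  8.310e-01 -8.320e-01]
```

View pics/side_18_c.png

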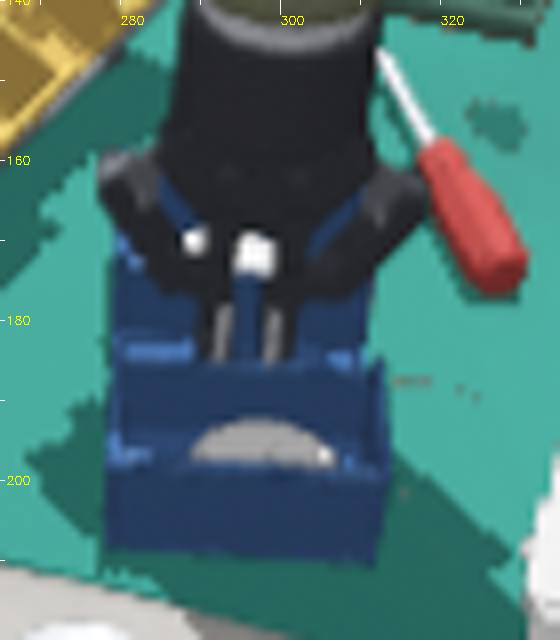

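Call:
play_rows([
  [0,0,0,0,0,0,1],
  [0,0,0,0,0,0,1],
  [0,0,-0.5,0,0,0,1],
  [0,0,-1.0,0,0,0,1],
  [0,0,-2.5,0,0,0,1],
  [0,0,-3.5,0,0,0,1],
  [0,0,-3.5,0,0,0,1],
  [0,0,-2.5,0,0,0,1],
  [0,0,-1.5,0,0,0,1],
], squeeze=80)

```text
clock: 32.55
position: [455.1, -139.8, 174.7]
orientation: [[-0.281, 0.96, 0.001], [0.96, 0.281, -0.0], [-0.001, 0.001, -1.0]]
contact_force: [-0.2, 0.2, -7.6]
width: 10.7
```

Call:
play_rows([
  [1.1,1.15,0,0,0,0.2,1],
  [1.64,1.72,0,0,0,0,1],
  [2.47,2.58,0,0,0,0,1],
  [2.74,2.86,0,0,0,0,1],
  [3.0,3.15,0,0,0,0,1],
  [3.0,3.15,0,0,0,0,1],
  [3.0,3.15,0,0,0,0,1],
  [3.0,3.15,0,0,0,0,1],
  [2.74,2.86,0,0,0,0,1],
  [2.2,2.29,0,0,0,0,1],
  [1.64,1.72,0,0,0,0,1],
  [0.9,0.86,0,0,0,0,1],
])

```text
clock: 34.05
position: [654.2, 203.9, 172.7]
orientation: [[-0.278, 0.961, -0.001], [0.961, 0.278, -0.0], [0.0, -0.001, -1.0]]
contact_force: [-1.4, -0.5, -7.1]
width: 10.5
```

Call:
play_rows([
  [0,0,0,0,0,0,1],
  [0,0,1,0,0,0,1],
  [0,0,1.5,0,0,0,1],
  [0,0,1,0,0,0,1],
  [0,0,0,0,0,0,1],
  [0,0,0,0,0,0,1],
])

```text
clock: 34.8
position: [654.7, 202.9, 138.9]
orientation: [[-0.277, 0.961, 0.001], [0.961, 0.277, 0.0], [-0.0, 0.001, -1.0]]
contact_force: [0.5, -0.6, -7.0]
width: 10.5
```

```bash
python3 look.py 19 side 148 160 224 262 7; python3 - <<'E'
from plan import *
plan([653.7,203.1,117.2],Rt(16.1),n=1)
E
python3 - <<'E'
from fit import *
for l in [(52,100,54),(-52,100,54),(52,-100,54),(-52,-100,54),(52,100,6),(-52,100,6)]:
    u=proj(cs,Rz(np.radians(16.2))@np.array(l,float)+[654.2,202.9,r.state()['position'][2]-21.2])[0]; print(l,((u+.5-[148,160])*7-.5).round(0))
E
```

```text
34.85 [654.79 202.98 139.1 ] [[-0.2772, 0.9608, 0.0017], [0.9608, 0.2772, 0.0001], [-0.0003, 0.0017, -1.0]] [ 0.22  0.35 -7.23] 10.540020236582752 [ 0.128  0.688  1.016 -0.     1.436 -0.152]
dist 21.9 turn [ 0.1   0.02 -0.01]
[0.04,-0.10,2.19, 0.10,0.02,-0.01]
(52, 100, 54) [ 51. 486.]
(-52, 100, 54) [364. 506.]
(52, -100, 54) [186. 114.]
(-52, -100, 54) [456. 129.]
(52, 100, 6) [ 71. 585.]
(-52, 100, 6) [375. 605.]
```

View pics/side_19_c.png

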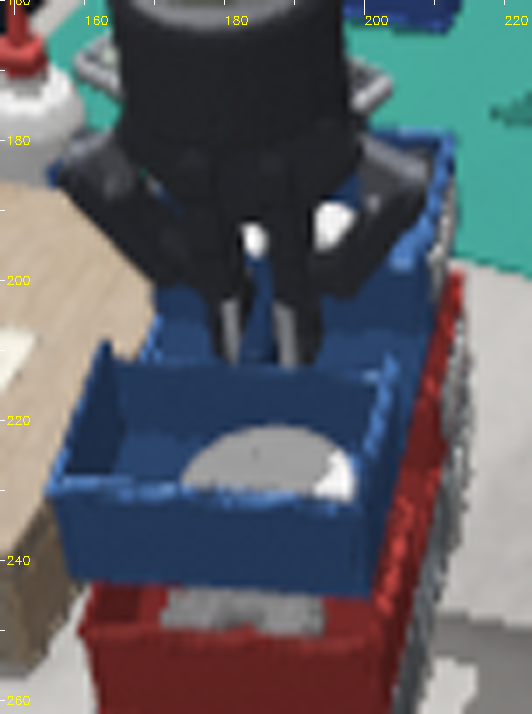

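Call:
play_rows([
  [0,-0.07,0.5,0,0,0,1],
  [0,0,0.8,0,0,0,1],
  [0,0,0.4,0,0,0,1],
  [0,0,0.2,0,0,0,1],
  [0,0,0,0,0,0,1],
])

```text
clock: 35.48
position: [653.9, 202.8, 119.4]
orientation: [[-0.277, 0.961, 0.001], [0.961, 0.277, 0.0], [-0.0, 0.0, -1.0]]
contact_force: [-0.7, -0.1, -6.3]
width: 10.2
```

Call:
play_rows([
  [0,0,0.2,0,0,0,1],
  [0,0,0,0,0,0,1],
])

```text
clock: 35.72
position: [653.8, 202.8, 117.5]
orientation: [[-0.277, 0.961, 0.001], [0.961, 0.277, 0.0], [-0.0, 0.001, -1.0]]
contact_force: [-0.1, 0.3, -7.1]
width: 10.7
```

Call:
play_rows([
  [0,0,0.15,0,0,0,1],
  [0,0,0,0,0,0,1],
])

```text
clock: 35.98
position: [654.1, 202.8, 116.7]
orientation: [[-0.277, 0.961, 0.002], [0.961, 0.277, 0.0], [-0.0, 0.002, -1.0]]
contact_force: [-1.2, -0.6, -1.3]
width: 10.5
```

Call:
play_rows([
  [0,0,0.1,0,0,0,1],
  [0,0,0,0,0,0,1],
])

```text
clock: 36.22
position: [654.2, 202.8, 116.4]
orientation: [[-0.277, 0.961, 0.003], [0.961, 0.277, 0.0], [-0.001, 0.003, -1.0]]
contact_force: [-2.5, -0.4, 6.0]
width: 10.6
```

Call:
play_rows([
  [0,0,0,0,0,0,0.5],
  [0,0,0,0,0,0,0],
  [0,0,0,0,0,0,-0.3],
  [0,0,-2,0,0,0,-0.3],
  [0,0,-4,0,0,0,-0.3],
  [0,0,-4,0,0,0,-0.3],
  [0,-4,-2,0,0,0,-0.3],
  [0,-5,0,0,0,0,-0.3],
  [0,-5,0,0,0,0,-0.3],
  [0,-5,0,0,0,0,-0.3],
  [0,-4,0,0,0,0,-0.3],
  [0,-2,0,0,0,0,-0.3],
])

```text
clock: 37.72
position: [411.9, 133.2, 235.2]
orientation: [[-0.277, 0.961, 0.001], [0.961, 0.277, -0.0], [-0.0, 0.001, -1.0]]
contact_force: [0.9, -0.1, 0.7]
width: 55.2
```

```bash
python3 look.py 20 side 150 175 225 275 6 top 160 115 250 190 8; python3 -c "
from h import *
crop('pics/side_20.png','pics/s20b.png',220,100,300,175,9)"
```

```text
37.825 [412.28 133.26 235.33] [[-0.277, 0.9609, 0.0012], [0.9609, 0.277, -0.0], [-0.0004, 0.0012, -1.0]] [ 0.59 -0.32 -1.06] 55.592235213557366 [ 0.038  0.171  1.587 -0.     1.382 -0.243]
```

View pics/side_20_c.png

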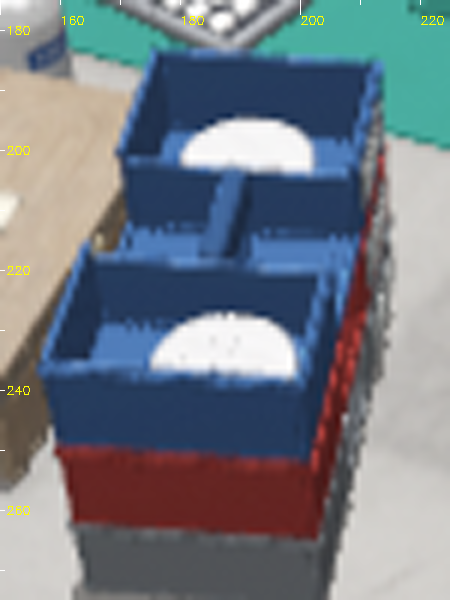

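View pics/top_20_c.png

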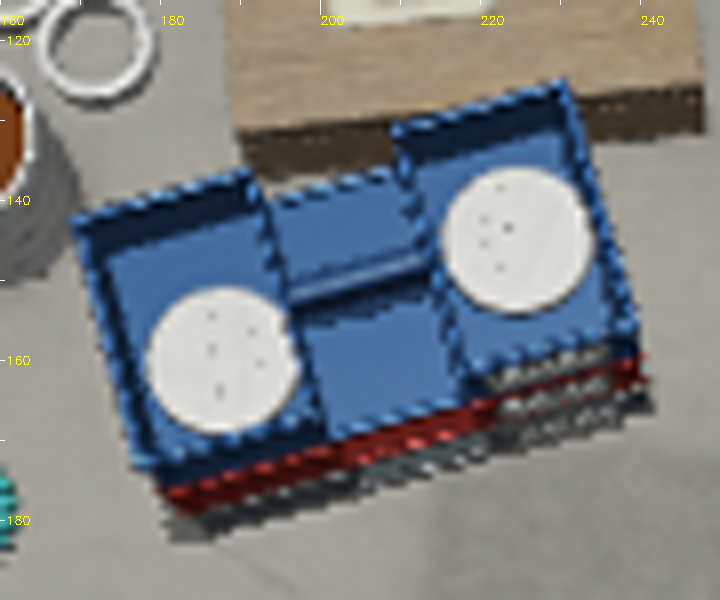

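View pics/top_20.png

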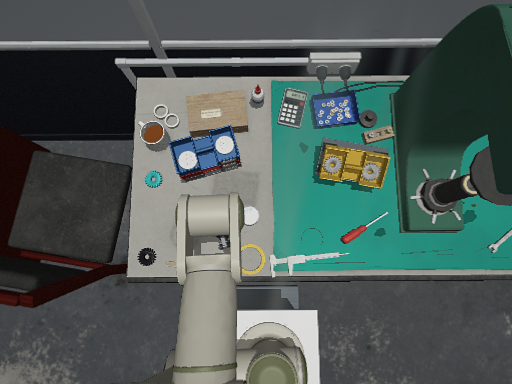

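View pics/side_20.png

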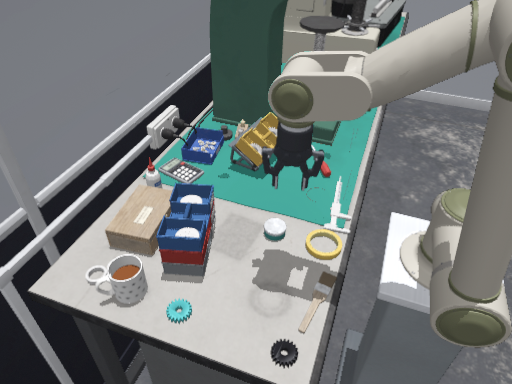

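```bash
python3 -c "
from bench import r
s=r.state(); print(s['clock'],s['dq'].round(3)); print(r.close_job())"
```

```text
37.825 [ 0.004  0.045 -0.063  0.003 -0.003  0.009]
the job is handed in; nothing more can be done
None
```

The trays are moved as asked, in the order asked, and I handed the job in at 37.8 s of the 72 s allowed.

- **Steps:** I parked the blue tray on the clear mat and laid the yellow tray on the sloping stand with its label downhill. Then the red tray went onto the grey one, and the blue tray went back on top.
- **Stack:** The last pictures show red and blue nested squarely. The blue tray's rim corners are at the same pixels as at the start. Red and blue both came down at their nesting heights with almost no sideways force. The discs are in place in the blue tray, and the red tray's gears were in theirs before blue covered it. The grey tray and the bystanders look unmoved.
- **Stand:** Fitted from both camera views, the yellow tray lies flat on the deck. It is about 3 mm downhill of the nominal spot, so against or just clear of the ledge. It slid down that last bit when released. Both its gears are inside.
- **Disagreements:** The two cameras differed by up to about 7 mm in y near the stack and red tray. I relied on differences within one camera and on contact forces instead. Estimates of the yellow tray's sideways position on the stand varied from -1.4 to +3.2 mm, within its 6 mm play.

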